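# Lock a battery cartridge into the rover

## Robot

A 7-joint arm with a two-finger parallel gripper is mounted at the origin on the work surface. World frame = base frame: x ahead of the robot, y to its left, z up, the work surface at z = 0. Lengths are in m, angles in rad, forces in N, time in s.
With the tool pointing down it reaches from about 0.35 to 0.9 m from the base axis. Payload 8.1 kg.
Tool frame: the origin (TCP) lies at the very end of the fingers, on their centre line; the grasp point (between the pads) lies 19 mm behind it; z points along the fingers, y is the direction in which the jaws open and shut (so a half turn about z gives the same grasp; the last joint's range is limited). The gripper opens to 92 mm and grips with 3 to 60 N. Pads are 19 mm wide; open, the fingers measure 130 mm over their backs; the gripper's body (75 mm by 190 mm) begins 47 mm behind the grasp point.
Start: joints at [1.12, 0.434, 0.025, 1.573, -0.012, 1.134, -0.075], TCP at [0.213, -0.588, 0.19] pointing down, gripper open.
Joint ranges: [-2.62, 2.62], [-0.44, 2.09], [-1.27, 1.32], [0.08, 2.57], [-1.32, 4.46], [0.12, 2], [-2.74, 2.74]. Speed limits (rad/s): [2.22, 2.22, 3.01, 3.01, 3.14, 3.14, 3.14].

## Interface

Orientations are given as a rotation vector (axis times angle).
In Python, from cell import observe, get_image, sign_off gives the robot as it stands.
- The arm moves only by the tool arm_command, never from a script. Its argument "deltas" is a list of rows, each an object with "xyz": the shift along the tool's x, y, z in cm, a list of three; "turn": the turn about the tool's z in degrees; "jaw": the closure in counts, from 0 (fully open) to 255 (shut). A call has 1 to 5 rows; each row is the pose to reach, as a shift and turn from the pose measured when the call began, along the tool's axes at that moment; what a row does not reach only later rows make up. A row lasts 1/12 s, in which the tool goes at most 41.7 mm and 7.16 degrees, less where a joint would pass 70% of its speed; a pose out of reach is approached as far as the arm can. A call with a gripper value outside its range is refused whole. The fingers move at their own pace and stop on an object; "force" is the grip in N (left out, the last holds). Time passes only in rows, so rows that repeat a pose let the fingers close. It gives the time, the measured TCP pose, the force and the opening at its end, in the units of the state.
- observe(): the state, without advancing time (a new reading comes with each control period).
- get_image(name): name is "scene" or "top" or "wrist"; returns a dict with "frame" (480x640x3 uint8, red, green, blue), "depth" (480x640 float32, m along the optical axis (not along the pixel's ray), 0 where there is no reading), "camera_matrix" (3x3 intrinsics, pixels), "distortion" ([k1, k2, p1, p2, k3] as OpenCV has them; the pictures are not rectified), "cam_to_world" (4x4, takes a point from camera to world coordinates). Camera axes: x right, y up, looking along -z (the intrinsics and any distortion apply to the point x, -y, -z); pixel columns grow to the right and rows downward; lengths in m; the calibration is good to about 2 mm. A picture is of the moment at which its call begins.
- sign_off(): hands the job in, once; it reports no verdict.
The state is a dict: "clock": time; "joints": joint angles; "dq": joint speeds; "joint_efforts": joint torques, N m; "position": TCP position; "ee_rot": TCP orientation; "force": force on the tool from outside, world axes, zero at the start; "ft_torque": the same for the moment, N m; "width": opening from 0.0 (shut) to 1.0 (fully open).
Only numpy, scipy, OpenCV 4.12 (cv2) and the standard library are available. Lean on these libraries where they do the work, as an engineer would, in place of code of your own. Each camera call takes 0.05 s, during which the arm holds its last target.

## Task

Take the charged battery cartridge out of its charger and fit it in the round bayonet socket on top of the little rover: lugs into the slots, push it down against the spring, twist it clockwise (seen from above) about a quarter turn and let it spring up into its locking notches, then let go. Use a light hand, never pressing or jamming the cartridge against the rover, downwards or in the twist, with more than 60 N in all, feel for the slots if the lugs land on the rim, and leave the screwdriver, jar and servo where they are.

Things in the scene. Friction and masses are not known exactly. Their poses are not given: they have to be found in the camera images.
- battery: Battery cartridge, loose, 0.15 to 0.3 kg, standing upright in the charger. White round body 40 mm across, 57 mm tall; its lowest 9 mm tapers to 24 mm across at the nose. A black grip bar stands on top (57 to 91 mm above the origin). Origin: on the axis, under the nose; z up along the axis, x towards a lug. A half turn about z does not alter its fit.
- battery_grip (a point): Middle of the part of the grip bar to pinch, 81 mm above the cartridge's origin, on its axis. The bar is 40 mm long (cartridge's x), 12 mm thick (y) and 34 mm tall; pinch it firmly (40 to 60 N) across its thickness.
- battery_lug (a point): Outer end of the +x lug, 28 mm from the axis and 13.5 mm above the cartridge's origin. Two steel lugs, at +x and -x, stick out of it, each 11 mm wide, 7 mm tall (10 to 17 mm above the origin).
- rover: Small four-wheeled rover, fixed on a low stand; 260 mm long (x), 190 mm wide, a white sensor head at its -x end, black wheels and chassis. Origin: at table level on the axis of the bayonet socket; z up. The grey round socket collar, 72 mm across, stands on the middle of the chassis.
- rover_mouth (a point): Centre of the collar's flat top rim, 95 mm above the rover's origin; bore 45 mm across. Two lug slots, 15 mm wide, open at +x and -x of the rover, but the collar may sit turned up to 30 degrees either way, not shown by the rover's pose: look from above or feel. A slot takes a lug up to 4 degrees off. Lugs lying on the rim: cartridge's origin 85 mm above the rover's.
- rover_spring (a point): Top of the brass spring contact in the socket at rest, on its axis, 80 mm above the rover's origin: the nose meets it here. It pushes up with 5 N, plus 0.5 N per mm pressed, hard stop 17 mm down. The lugs pass under the 10 mm rim when the cartridge's origin is below 68 mm above the rover's: turn it at 65 to 66 mm (about 12 N).
- rover_lock (a point): Where the locked cartridge's origin lies, on the axis, 72 mm above the rover's origin. The cartridge turns only clockwise seen from above (negative about z); the locking notches are centred 80 degrees on from the slots, 5 degrees of play either way, then a firm stop. In them the spring lifts the lugs 4 mm higher than the rest of the rim's underside.
- charger: Black charger cradle, fixed, 90 by 90 mm, with a 22 mm high block at its +x side (to 73 mm from the origin). Origin: on the table under the middle of its round pocket. The pocket is 45 mm across, its floor 8 mm and its rim 16 mm above the origin; the cartridge lifts straight up out of it.
- screwdriver: Screwdriver, 170 mm long, lying on the bench; a bystander. Origin under its middle.
- jar: White jar, 48 mm across, 75 mm tall, standing on the bench; a bystander. Origin: centre of its underside.
- servo: Black servo motor, 40 by 20 by 38 mm, standing on the bench; a bystander. Origin: centre of its underside.
Mind the look-alikes: they are no part of the job. What is shaped like the battery but orange or purple is not meant.

How it is judged:
On the way, in this order (a step that is already met when the one before it is completed fails the run):
1. the cartridge is lifted clear of the charger (distance of battery from where it was at the start of the episode above 0.02 m and contact force between battery and charger below 0.05 N), for 0.1 s.
2. with its lugs in the slots, the cartridge is pushed down against the spring until the lugs are below the rim (horizontal distance between battery and rover below 0.005 m and z of battery in the frame of rover below 0.0685 m and angle between the x axis of battery and the x axis of rover, either way round below 0.7 rad), for 0.05 s.
At the end, for the whole second after the job is handed in: The cartridge stands locked in the rover's socket: on its axis within 5 mm, upright within 7 degrees, turned at least 40 degrees from the rover's x axis, sprung up into the notches (its origin 69.7 to 74.5 mm above the rover's), at rest and released (horizontal distance between battery and rover below 0.005 m and z of battery in the frame of rover between 0.0697 and 0.0745 m and angle between the x axis of battery and the x axis of rover, either way round above 0.7 rad and angle between battery's own z axis and vertical below 0.12 rad and linear speed of battery below 0.02 m/s and contact force between the fingers and battery below 0.05 N); the robot touches nothing.
It fails at once if the cartridge is pressed or jammed against the rover with more than 60 N in all (contact force between battery and rover above 60 N).
It fails at once if the screwdriver is moved by more than 15 mm (distance of screwdriver from where it was at the start of the episode above 0.015 m).
It fails at once if the jar is moved by more than 15 mm (distance of jar from where it was at the start of the episode above 0.015 m).
It fails at once if the servo is moved by more than 15 mm (distance of servo from where it was at the start of the episode above 0.015 m).
It also fails if it takes over 67 s, if anything falls off the work surface, if the arm or the gripper's body presses on something with over 40 N, if the wrist force passes 120 N, or if a joint passes its speed limit or range.

## Working session

There is one attempt and no reset: what is moved stays moved. The work goes in short steps, Python scripts to look and compute and a tool call to move; the robot and the scene stay as the last step left them, time stands still between calls to the robot, and variables do not carry over. Pictures are saved under pics/ and viewed, and the job is handed in when it is done.

Besides the shell and the picture viewer there is one more tool, called after "Call:" as name(argument=value, ...), one argument or row to a line, values as JSON. arm_command: Moves the arm, as the interface text tells. Its arguments: {"type":"object","properties":{"deltas":{"type":"array","items":{"type":"object","properties":{"xyz":{"type":"array","items":{"type":"number"}},"turn":{"type":"number"},"jaw":{"type":"number"}}}},"force":{"type":"number"}},"required":["deltas"]}

```bash
mkdir -p pics; ls; python3 - <<'E'
from cell import observe,get_image
import cv2,numpy as np
print(observe())
for n in ["scene","top","wrist"]:
    d=get_image(n); cv2.imwrite(f"pics/{n}0.png",d["frame"][:,:,::-1]); np.savez(f"{n}0.npz",**d)
    print(n,d["camera_matrix"].tolist(),d["distortion"],d["cam_to_world"].round(3).tolist())
E
```

```text
pics
{'clock': 0.0, 'joints': array([ 1.12038931,  0.43523358,  0.02494631,  1.57407582, -0.0115977 ,
        1.13401319, -0.07511775]), 'dq': array([-5.50389502e-04, -1.82812560e-03,  7.30229952e-05,  2.76815026e-03,
        4.64135289e-04, -2.23082430e-03,  5.65716340e-04]), 'joint_efforts': array([-4.65454450e-04, -6.67853236e+01,  9.85095575e-01, -3.14464545e+01,
       -6.04363508e-02,  4.28093970e-02,  1.41577357e-04]), 'position': array([ 0.21278576, -0.58706026,  0.18914636]), 'ee_rot': array([-3.09271527e+00, -5.43223128e-01,  6.37565999e-04]), 'force': array([-0.10119846, -0.72433765,  0.42408776]), 'ft_torque': array([-0.00546533, -0.01080384, -0.02231771]), 'width': 1.0015461467383222}
scene [[503.7880233397219, 0.0, 316.11111772917576], [0.0, 503.7880233397219, 241.24267525268465], [0.0, 0.0, 1.0]] [0.03309691 0.         0.         0.         0.        ] [[0.916, -0.34, 0.213, 0.742], [0.401, 0.785, -0.472, -0.447], [-0.006, 0.518, 0.855, 0.805], [0.0, 0.0, 0.0, 1.0]]
top [[508.947080098572, 0.0, 316.35366705075154], [0.0, 508.947080098572, 240.31588343416712], [0.0, 0.0, 1.0]] [-0.10625434  0.          0.          0.          0.        ] [[-0.034, 0.975, -0.221, 0.388], [-0.999, -0.033, 0.01, -0.053], [0.002, 0.222, 0.975, 0.846], [0.0, 0.0, 0.0, 1.0]]
wrist [[369.1621791024039, 0.0, 326.63574303764545], [0.0, 369.1621791024039, 245.73682681949307], [0.0, 0.0, 1.0]] [-0.06039571  0.          0.          0.          0.        ] [[0.341, 0.894, 0.29, 0.291], [-0.94, 0.325, 0.103, -0.558], [-0.003, -0.308, 0.951, 0.384], [0.0, 0.0, 0.0, 1.0]]
```

View pics/scene0.png

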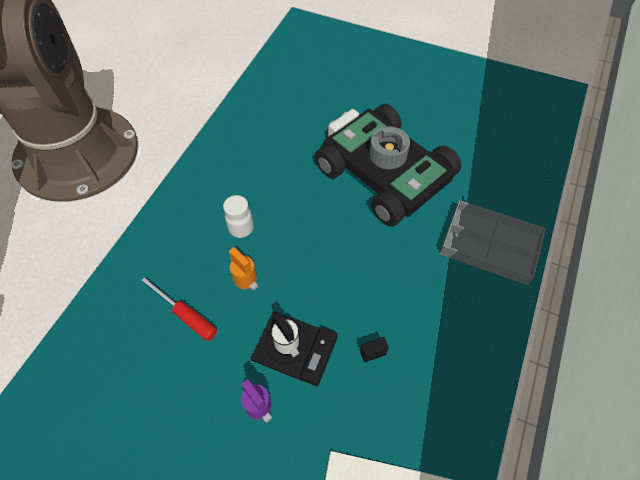

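View pics/top0.png

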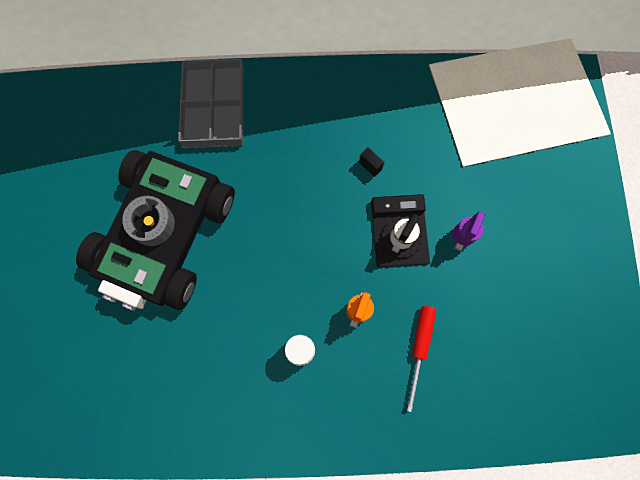

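View pics/wrist0.png

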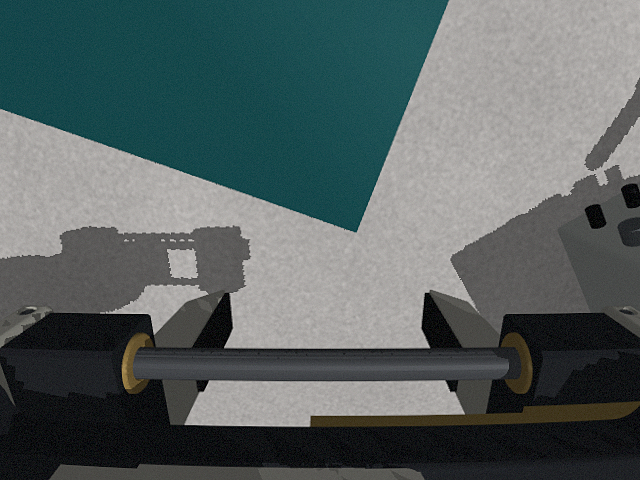

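The top view shows the white cartridge in the charger at about (405,235), the collar at (148,220), the jar at (300,350), the servo at (371,162) and the screwdriver at (422,360). Next I'll zoom in.

```bash
cat > h.py <<'E'
import numpy as np,cv2
from scipy.spatial.transform import Rotation as R
def ray(d,u,v):
    p=cv2.undistortPoints(np.array([[[u,v]]],float),d["camera_matrix"],d["distortion"])[0,0]
    T=d["cam_to_world"]; return T[:3,3],T[:3,:3]@np.array([p[0],-p[1],-1.0])
def onz(d,u,v,z):
    o,r=ray(d,u,v); return o+r*(z-o[2])/r[2]
def dep(d,u,v):
    o,r=ray(d,u,v); return o+r*d["depth"][int(v),int(u)]
def proj(d,P):
    P=np.atleast_2d(np.array(P,float)); T=np.linalg.inv(d["cam_to_world"]); c=P@T[:3,:3].T+T[:3,3]; c=c*[1,-1,-1]
    return cv2.projectPoints(c,np.zeros(3),np.zeros(3),d["camera_matrix"],d["distortion"])[0][:,0]
def cloud(d):
    H,W=d["depth"].shape; v,u=np.mgrid[:H,:W]
    p=cv2.undistortPoints(np.stack([u,v],-1).reshape(-1,1,2).astype(float),d["camera_matrix"],d["distortion"])[:,0]
    z=d["depth"].reshape(-1,1); c=np.hstack([p[:,:1],-p[:,1:],-np.ones_like(z)])*z
    T=d["cam_to_world"]; return (c@T[:3,:3].T+T[:3,3]).reshape(H,W,3)
def crop(img,u0,v0,u1,v1,s,name):
    cv2.imwrite(name,cv2.resize(img[v0:v1,u0:u1,::-1],None,fx=s,fy=s,interpolation=cv2.INTER_CUBIC))
E
python3 - <<'E'
from h import *
d=dict(np.load("top0.npz")); s=dict(np.load("scene0.npz"))
crop(d["frame"],100,170,200,270,6,"pics/c1.png"); crop(d["frame"],360,185,440,275,6,"pics/c2.png")
crop(s["frame"],240,290,350,390,6,"pics/c3.png"); crop(s["frame"],350,110,430,180,8,"pics/c4.png")
C=cloud(d)
for u,v in [(148,192),(148,246),(124,220),(172,220),(148,219),(410,227),(404,236),(398,247)]: print(u,v,C[v,u].round(4))
E
```

```text
148 192 [0.6579 0.2129 0.0557]
148 246 [0.5674 0.21   0.0529]
124 220 [0.6007 0.2362 0.094 ]
172 220 [0.6053 0.1678 0.0674]
148 219 [0.6053 0.2034 0.0782]
410 227 [ 0.5737 -0.2043  0.0967]
404 236 [ 0.56   -0.1941  0.0964]
398 247 [ 0.5585 -0.1966  0.0231]
```

View pics/c1.png

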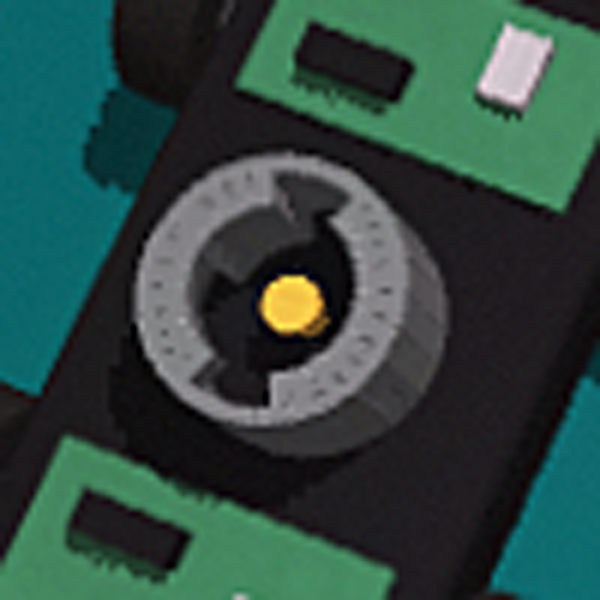

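View pics/c2.png

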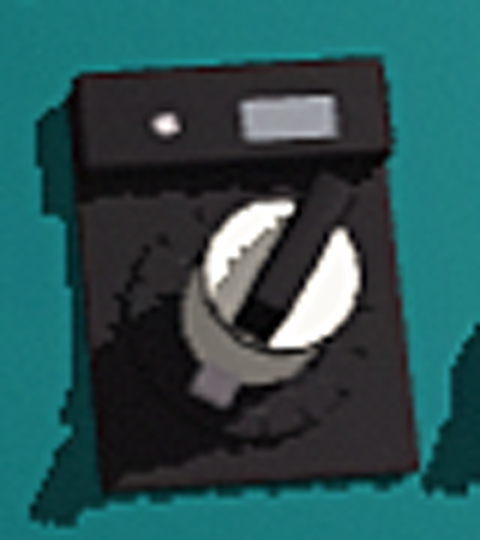

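View pics/c3.png

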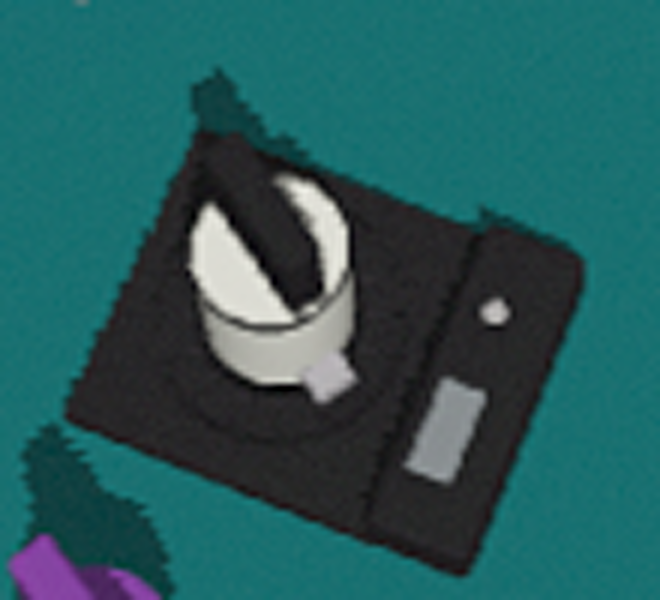

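View pics/c4.png

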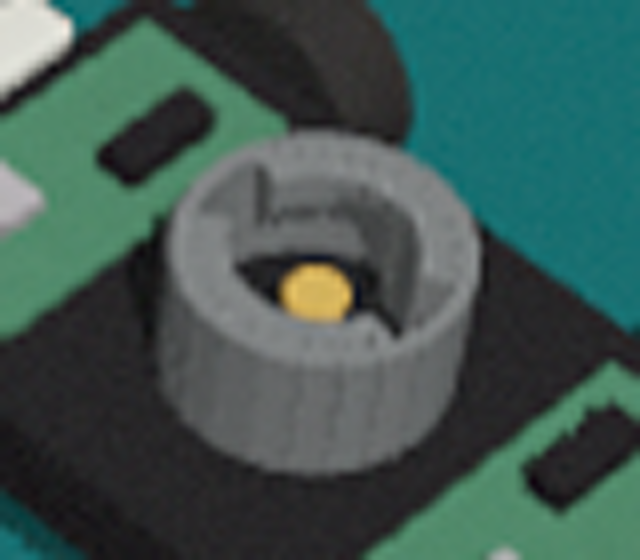

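```bash
cat >> h.py <<'E'
def circ(P,r=None):
    from scipy.optimize import least_squares
    f=lambda q:np.hypot(P[:,0]-q[0],P[:,1]-q[1])-(q[2] if r is None else r)
    s=least_squares(f,[*P.mean(0)[:2],.03],loss='soft_l1',f_scale=.002); return s.x
E
python3 - <<'E'
from h import *
for n in ["top0","scene0"]:
    d=dict(np.load(n+".npz")); C=cloud(d); f=d["frame"].astype(int)
    # collar rim
    near=np.hypot(C[...,0]-.605,C[...,1]-.205)<.06
    m=near&(abs(C[...,2]-.095)<.005)
    P=C[m]; cen=(P.min(0)+P.max(0))/2
    print(n,"rim n",m.sum(),"bbox",P.min(0).round(4),P.max(0).round(4),"cen",cen.round(4))
    # edge: outer points by angle
    a=np.arctan2(P[:,1]-cen[1],P[:,0]-cen[0]); r=np.hypot(P[:,1]-cen[1],P[:,0]-cen[0])
    out=[];inn=[]
    for k in range(36):
        s=(a>-np.pi+k*np.pi/18)&(a<=-np.pi+(k+1)*np.pi/18)
        if s.any(): out.append(P[s][r[s].argmax()]); inn.append((-180+k*10+5,round(r[s].min()*1e3,1),round(r[s].max()*1e3,1)))
    print("outer",circ(np.array(out)).round(4)); print(inn)
    # spring
    br=near&(f[...,0]>180)&(f[...,2]<120); print("spring",br.sum(),C[br].mean(0).round(4))
    # battery
    nb=np.hypot(C[...,0]-.56,C[...,1]+.2)<.05
    w=nb&(f.min(-1)>170)&(abs(C[...,2]-.065)<.006); print("white top",w.sum(),C[w].mean(0).round(4),C[w].min(0).round(4),C[w].max(0).round(4))
    b=nb&(C[...,2]>.09); Q=C[b]; c=Q.mean(0); 
    (cx,cy),(w_,h_),an=cv2.minAreaRect((Q[:,:2]*1000).astype(np.float32)); print("bar",b.sum(),c.round(4),Q[:,2].max().round(4),"rect",cx,cy,w_,h_,an)
    u,s,v=np.linalg.svd(Q[:,:2]-c[:2]); print("axis deg",np.degrees(np.arctan2(v[0,1],v[0,0])))
E
```

```text
top0 rim n 920 bbox [0.567  0.1675 0.09  ] [0.6403 0.2398 0.0974] cen [0.6037 0.2036 0.0937]
outer [0.6035 0.2034 0.0363]
[(-175, np.float64(22.6), np.float64(36.6)), (-165, np.float64(23.2), np.float64(36.5)), (-155, np.float64(23.3), np.float64(38.3)), (-145, np.float64(23.6), np.float64(37.2)), (-135, np.float64(23.2), np.float64(36.5)), (-125, np.float64(23.6), np.float64(36.8)), (-115, np.float64(22.7), np.float64(36.5)), (-105, np.float64(23.3), np.float64(36.4)), (-95, np.float64(24.2), np.float64(36.1)), (-85, np.float64(24.7), np.float64(36.5)), (-75, np.float64(23.6), np.float64(36.0)), (-65, np.float64(23.4), np.float64(36.0)), (-55, np.float64(23.9), np.float64(35.9)), (-45, np.float64(23.7), np.float64(35.9)), (-35, np.float64(32.1), np.float64(36.8)), (-25, np.float64(31.8), np.float64(36.4)), (-15, np.float64(31.2), np.float64(36.7)), (-5, np.float64(22.7), np.float64(36.7)), (5, np.float64(22.3), np.float64(35.6)), (15, np.float64(22.4), np.float64(36.2)), (25, np.float64(22.1), np.float64(37.1)), (35, np.float64(22.0), np.float64(35.4)), (45, np.float64(22.5), np.flo
[... 2117 characters left out ...]
.0), np.float64(37.8)), (95, np.float64(22.4), np.float64(37.4)), (105, np.float64(20.6), np.float64(37.7)), (115, np.float64(21.1), np.float64(39.0)), (125, np.float64(21.9), np.float64(37.7)), (135, np.float64(21.6), np.float64(38.6)), (145, np.float64(24.1), np.float64(34.9)), (155, np.float64(30.7), np.float64(35.9)), (165, np.float64(30.4), np.float64(36.6)), (175, np.float64(31.1), np.float64(35.2))]
spring 40 [0.604  0.2023 0.0784]
white top 223 [ 0.5777 -0.2102  0.0648] [ 0.5592 -0.2259  0.0603] [ 0.5972 -0.1872  0.0685]
bar 229 [ 0.5794 -0.2078  0.0978] 0.102 rect 578.9825439453125 -206.9099578857422 12.435216903686523 39.30897521972656 58.29706573486328
axis deg -31.497100082641673
```

```bash
cat >> h.py <<'E'
def to(x,y,z,A):
    from cell import observe
    o=observe(); M=R.from_rotvec(o["ee_rot"]).as_matrix(); p=o["position"]
    d=M.T@(np.array([x,y,z])-p)*100; a=np.degrees(np.arctan2(M[1,0],M[0,0])); t=-(A-a); t=(t+180)%360-180
    print("t",round(o["clock"],2),"pos",p.round(4),"A",round(a,2),"tilt",np.degrees(np.arccos(-M[2,2])).round(2),"q",o["joints"].round(2),"F",o["force"].round(1),"w",round(o["width"],3))
    print("DELTA cm",d.round(2),"turn",round(t,2))
E
python3 - <<'E'
from h import *
d=dict(np.load("top0.npz")); C=cloud(d); f=d["frame"].astype(int)
for c in [(.6035,.2034)]:
    P=C[(np.abs(C[...,2]-.095)<.005)]; 
    for n in ["top0","scene0"]:
        dd=dict(np.load(n+".npz"));CC=cloud(dd); c=(.6035,.2034) if n=="top0" else (.6044,.2015)
        x=CC[...,0]-c[0];y=CC[...,1]-c[1];r=np.hypot(x,y)
        m=(r>.0245)&(r<.030)&(CC[...,2]<.088)&(CC[...,2]>.05); a=np.degrees(np.arctan2(y[m],x[m])); 
        print(n,[ (len(q),q.mean().round(1),np.percentile(q,[5,95]).round(1)) for q in (a[np.abs(a)<60],(a[np.abs(a)>120])%360)])
# rover yaw: green boards
g=(f[...,1]>110)&(f[...,1]-f[...,0]>40)&(f[...,1]-f[...,2]>20)&(C[...,2]>.045)&(np.hypot(C[...,0]-.6,C[...,1]-.2)<.16)
Q=C[g];(c,s,a)=cv2.minAreaRect((Q[:,:2]*1000).astype(np.float32));print("green",g.sum(),c,s,a)
for nm,u,v in [("purple",475,222),("orange",362,305),("jar",300,350),("servo",372,158),("head",122,290)]: print(nm,C[v,u].round(3))
to(.577,-.206,.24,149.3)
E
```

```text
top0 [(29, np.float64(-0.4), array([-12. ,   3.2])), (33, np.float64(135.3), array([122.3, 149. ]))]
scene0 [(9, np.float64(9.5), array([ 0.7, 37.8])), (20, np.float64(134.0), array([123.1, 146.4]))]
green 2809 (603.4267578125, 203.33685302734375) (101.27713012695312, 205.69081115722656) 66.43757629394531
purple [ 0.581 -0.309  0.088]
orange [ 0.458 -0.125  0.091]
jar [ 0.396 -0.031  0.078]
servo [ 0.711 -0.161  0.038]
head [0.496 0.246 0.063]
t 0.15 pos [ 0.2129 -0.5872  0.1894] A 19.93 tilt 0.07 q [ 1.12  0.44  0.02  1.57 -0.01  1.13 -0.08] F [ 0.6  0.3 -0.3] w 1.0
DELTA cm [ 47.23 -23.44  -5.04] turn -129.37
```

Call:
arm_command(
  deltas=[
    {"xyz":[8,-4,-1],"turn":-7,"jaw":130},
    {"xyz":[12,-6,-2],"turn":-14,"jaw":130},
    {"xyz":[15,-7.5,-3],"turn":-21,"jaw":130},
    {"xyz":[18,-9,-4],"turn":-28,"jaw":130},
    {"xyz":[21,-10.5,-5],"turn":-35,"jaw":130},
  ],
  force=50,
)

```text
clock: 0.57
position: [0.3539, -0.4376, 0.231]
ee_rot: [-2.782, -1.456, 0.0]
force: [1.2, -1.5, -0.3]
width: 0.687
```

```bash
python3 -c "
from h import *
to(.577,-.206,.24,149.3)"
```

```text
t 0.57 pos [ 0.3539 -0.4376  0.231 ] A 55.26 tilt 0.11 q [ 0.93  0.31 -0.17  1.65  0.06  1.18  0.13] F [ 1.2 -1.5 -0.3] w 0.687
DELTA cm [31.75  5.14 -0.89] turn -94.04
```

Call:
arm_command(
  deltas=[
    {"xyz":[4,0.6,-0.3],"turn":-7,"jaw":130},
    {"xyz":[8,1.2,-0.6],"turn":-14,"jaw":130},
    {"xyz":[12,1.8,-0.9],"turn":-21,"jaw":130},
    {"xyz":[15,2.4,-0.9],"turn":-28,"jaw":130},
    {"xyz":[18,3,-0.9],"turn":-35,"jaw":130},
  ],
)

```text
clock: 0.98
position: [0.4824, -0.3048, 0.2403]
ee_rot: [-2.207, -2.234, -0.001]
force: [0.0, -0.7, -0.8]
width: 0.493
```

```bash
python3 -c "
from h import *
to(.577,-.206,.24,149.3)"
```

```text
t 0.98 pos [ 0.4824 -0.3048  0.2403] A 90.68 tilt 0.1 q [ 0.74  0.34 -0.36  1.61  0.12  1.22  0.36] F [ 0.  -0.7 -0.8] w 0.493
DELTA cm [9.77 9.58 0.04] turn -58.62
```

Call:
arm_command(
  deltas=[
    {"xyz":[2,2,0],"turn":-7,"jaw":130},
    {"xyz":[4,4,0],"turn":-14,"jaw":130},
    {"xyz":[6,6,0],"turn":-21,"jaw":130},
    {"xyz":[8,8,0],"turn":-28,"jaw":130},
    {"xyz":[9.8,9.6,0],"turn":-35,"jaw":130},
  ],
)

```text
clock: 1.4
position: [0.5783, -0.204, 0.2401]
ee_rot: [-1.424, -2.798, -0.002]
force: [0.2, 0.3, -0.0]
width: 0.491
```

```bash
python3 -c "
from h import *
to(.577,-.206,.24,149.3)"
```

```text
t 1.4 pos [ 0.5783 -0.204   0.2401] A 126.07 tilt 0.13 q [ 0.6   0.43 -0.51  1.49  0.22  1.27  0.69] F [ 0.2  0.3 -0. ] w 0.491
DELTA cm [-0.09 -0.22  0.01] turn -23.23
```

Call:
arm_command(
  deltas=[
    {"xyz":[0,-0.2,0],"turn":-7,"jaw":130},
    {"xyz":[0,-0.2,0],"turn":-14,"jaw":130},
    {"xyz":[0,-0.2,0],"turn":-21,"jaw":130},
    {"xyz":[0,-0.2,0],"turn":-23.2,"jaw":130},
    {"xyz":[0,-0.2,0],"turn":-23.2,"jaw":130},
  ],
)

```text
clock: 1.82
position: [0.5764, -0.2052, 0.2397]
ee_rot: [-0.829, -3.028, -0.003]
force: [-0.7, 0.7, -0.7]
width: 0.489
```

```bash
python3 - <<'E'
from h import *
from cell import get_image
to(.577,-.206,.24,149.3)
d=get_image("wrist"); np.savez("wrist1.npz",**d); cv2.imwrite("pics/wrist1.png",d["frame"][:,:,::-1])
print(proj(d,[[.577,-.206,.099],[.577,-.206,.065]]).round(1))
E
```

```text
t 1.82 pos [ 0.5764 -0.2052  0.2397] A 149.38 tilt 0.17 q [ 0.66  0.45 -0.6   1.49  0.26  1.28  1.07] F [-0.7  0.7 -0.7] w 0.489
DELTA cm [-0.09 -0.04 -0.03] turn 0.08
[[325.1 223.2]
 [325.2 215.1]]
```

View pics/wrist1.png

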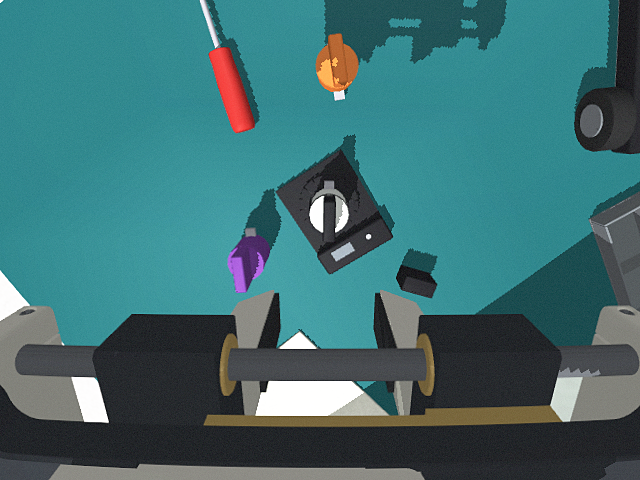

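The wrist view shows the cartridge centred at about (328,210) between the finger lines, with the bar nearly along the tool's x axis. I'll refine its axis and position with this view.

```bash
python3 - <<'E'
from h import *
d=dict(np.load("wrist1.npz")); C=cloud(d); f=d["frame"].astype(int)
crop(d["frame"],270,150,400,280,5,"pics/c5.png")
nb=np.hypot(C[...,0]-.577,C[...,1]+.206)<.04
w=nb&(f.min(-1)>150)&(abs(C[...,2]-.065)<.006); print("white top",w.sum(),C[w].mean(0).round(4)); 
cn=max(cv2.findContours(w.astype(np.uint8),0,2)[0],key=len)
print("white hull circ",cv2.minEnclosingCircle((C[w][:,:2]*1000).astype(np.float32)))
b=nb&(C[...,2]>.09); Q=C[b]; print("bar",b.sum(),Q.mean(0).round(4),Q[:,2].max().round(4),cv2.minAreaRect((Q[:,:2]*1000).astype(np.float32)))
v=np.linalg.svd(Q[:,:2]-Q.mean(0)[:2])[2]; print(np.degrees(np.arctan2(v[0,1],v[0,0])))
E
```

```text
white top 678 [ 0.5771 -0.2025  0.0649]
white hull circ ((577.9224243164062, -202.57591247558594), 20.161725997924805)
bar 36166 [ 0.557  -0.1941  0.3589] 0.389 ((570.5842895507812, -202.23471069335938), (76.03546142578125, 51.77778244018555), 59.28713607788086)Traceback (most recent call last):
  File "<stdin>", line 9, in <module>
    u, s, vh = gufunc(a, signature=signature)
               ~~~~~~^^^^^^^^^^^^^^^^^^^^^^^^
numpy._core._exceptions._ArrayMemoryError: Unable to allocate 9.75 GiB for an array with shape (36166, 36166) and data type float64
```

View pics/c5.png

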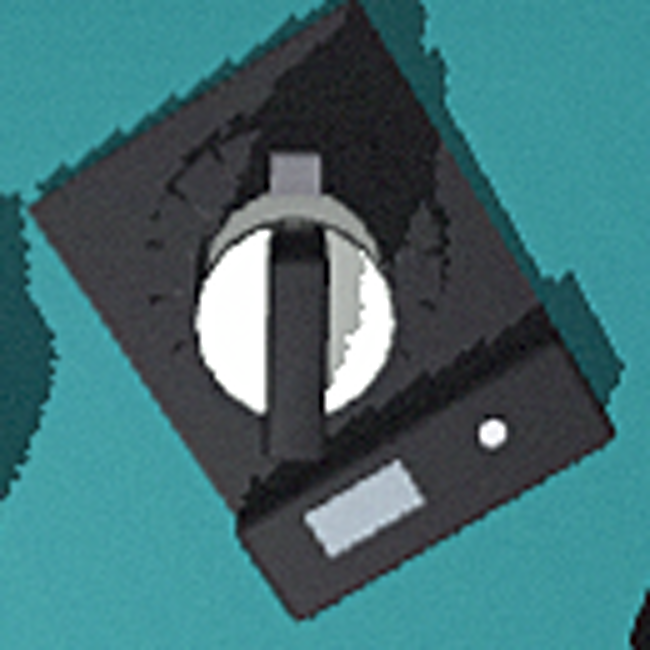

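```bash
python3 - <<'E'
from h import *
d=dict(np.load("wrist1.npz")); C=cloud(d)
nb=np.hypot(C[...,0]-.577,C[...,1]+.206)<.04
b=nb&(C[...,2]>.092)&(C[...,2]<.106); Q=C[b]; print("bar",b.sum(),Q.mean(0).round(4),Q[:,2].max().round(4),cv2.minAreaRect((Q[:,:2]*1000).astype(np.float32)))
v=np.linalg.svd(Q[:,:2]-Q.mean(0)[:2],full_matrices=False)[2]; print(np.degrees(np.arctan2(v[0,1],v[0,0])))
to(.5773,-.2035,.071,149.3)
E
```

```text
bar 524 [ 0.5765 -0.2016  0.0987] 0.1017 ((577.5635986328125, -202.04745483398438), (11.305444717407227, 39.96282958984375), 59.25495147705078)
-31.604679504993754
t 1.87 pos [ 0.5764 -0.2053  0.2398] A 149.19 tilt 0.17 q [ 0.66  0.45 -0.6   1.49  0.26  1.28  1.06] F [-0.6 -0.1 -1.1] w 0.49
DELTA cm [-0.03  0.17 16.88] turn -0.11
```

Call:
arm_command(
  deltas=[
    {"xyz":[0,0.15,4],"turn":0,"jaw":130},
    {"xyz":[0,0.15,8],"turn":0,"jaw":130},
    {"xyz":[0,0.15,11],"turn":0,"jaw":130},
    {"xyz":[0,0.15,11.5],"turn":0,"jaw":130},
    {"xyz":[0,0.15,11.5],"turn":0,"jaw":130},
  ],
)

```text
clock: 2.28
position: [0.5756, -0.2035, 0.1231]
ee_rot: [-0.835, -3.022, -0.003]
force: [0.4, 0.2, 0.1]
width: 0.491
```

```bash
python3 - <<'E'
from h import *
from cell import get_image
d=get_image("wrist"); np.savez("wrist2.npz",**d); cv2.imwrite("pics/wrist2.png",d["frame"][:,:,::-1])
C=cloud(d)
nb=np.hypot(C[...,0]-.577,C[...,1]+.206)<.04
b=nb&(C[...,2]>.092)&(C[...,2]<.106); Q=C[b]; print("bar",b.sum(),Q.mean(0).round(4),Q[:,2].max().round(4),cv2.minAreaRect((Q[:,:2]*1000).astype(np.float32)))
v=np.linalg.svd(Q[:,:2]-Q.mean(0)[:2],full_matrices=False)[2]; print(np.degrees(np.arctan2(v[0,1],v[0,0])))
to(.5773,-.2035,.071,149)
E
```

```text
bar 1131 [ 0.5765 -0.2018  0.0985] 0.1008 ((577.6642456054688, -202.47518920898438), (12.005620002746582, 40.28327560424805), 58.27391052246094)
-31.962879291188376
t 2.33 pos [ 0.5772 -0.2036  0.1253] A 149.14 tilt 0.19 q [ 0.64  0.54 -0.57  1.65  0.32  1.05  1.  ] F [-0.1 -0.1  0.4] w 0.491
DELTA cm [-0.02  0.    5.43] turn 0.14
```

View pics/wrist2.png

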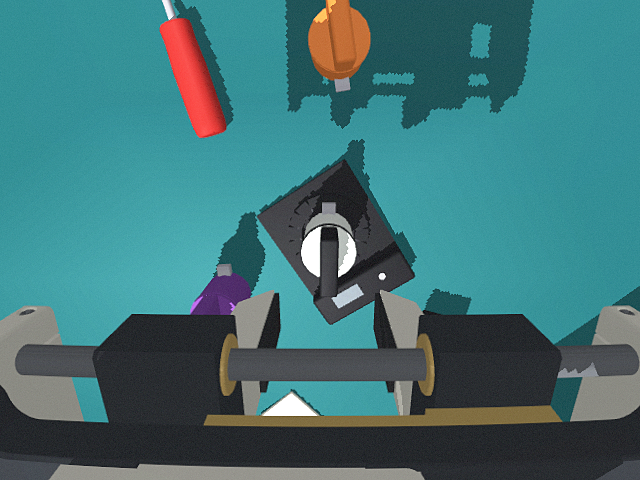

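Call:
arm_command(
  deltas=[
    {"xyz":[0,0.05,2.5],"turn":0.5,"jaw":130},
    {"xyz":[0,0.05,4.8],"turn":0.5,"jaw":130},
    {"xyz":[0,0.05,5.5],"turn":0.5,"jaw":130},
    {"xyz":[0,0.05,5.5],"turn":0.5,"jaw":130},
    {"xyz":[0,0.05,5.5],"turn":0.5,"jaw":130},
  ],
)

```text
clock: 2.75
position: [0.5786, -0.2031, 0.0722]
ee_rot: [-0.849, -3.024, -0.004]
force: [1.0, 0.3, -0.4]
width: 0.491
```

```bash
python3 -c "
from h import *
to(.5773,-.203,.070,148.7)"
```

```text
t 2.75 pos [ 0.5786 -0.2031  0.0722] A 148.62 tilt 0.14 q [ 0.62  0.6  -0.55  1.7   0.36  0.95  0.96] F [ 1.   0.3 -0.4] w 0.491
DELTA cm [ 0.11 -0.06  0.22] turn -0.08
```

Now close, first slowly and lightly.

Call:
arm_command(
  deltas=[
    {"xyz":[0.1,-0.05,0.2],"turn":0,"jaw":190},
    {"xyz":[0.1,-0.05,0.2],"turn":0,"jaw":230},
    {"xyz":[0.1,-0.05,0.2],"turn":0,"jaw":255},
    {"xyz":[0.1,-0.05,0.2],"turn":0,"jaw":255},
    {"xyz":[0.1,-0.05,0.2],"turn":0,"jaw":255},
  ],
  force=55,
)

```text
clock: 3.17
position: [0.5776, -0.2032, 0.0706]
ee_rot: [0.85, 3.024, 0.003]
force: [0.5, 0.2, 0.3]
width: 0.173
```

```bash
python3 -c "
from h import *
to(.5773,-.203,.070,148.7)"
```

```text
t 3.17 pos [ 0.5776 -0.2032  0.0706] A 148.62 tilt 0.12 q [ 0.62  0.6  -0.55  1.7   0.37  0.94  0.96] F [0.5 0.2 0.3] w 0.173
DELTA cm [ 0.04 -0.    0.06] turn -0.08
```

Call:
arm_command(
  deltas=[
    {"xyz":[0,0,0],"turn":0,"jaw":255},
    {"xyz":[0,0,0],"turn":0,"jaw":255},
    {"xyz":[0,0,0],"turn":0,"jaw":255},
    {"xyz":[0,0,0],"turn":0,"jaw":255},
  ],
  force=55,
)

```text
clock: 3.5
position: [0.5776, -0.2031, 0.0706]
ee_rot: [-0.85, -3.025, -0.003]
force: [0.3, -0.1, -0.2]
width: 0.002
```

```bash
python3 -c "
from h import *
to(.5773,-.203,.070,148.7)"
```

```text
t 3.5 pos [ 0.5776 -0.2031  0.0706] A 148.62 tilt 0.13 q [ 0.62  0.6  -0.55  1.7   0.37  0.94  0.96] F [ 0.3 -0.1 -0.2] w 0.002
DELTA cm [ 0.04 -0.    0.06] turn -0.08
```

```bash
python3 - <<'E'
from h import *
from cell import get_image
for n in ["wrist","scene"]:
    d=get_image(n); np.savez(n+"3.npz",**d); 
    if n=="wrist": cv2.imwrite("pics/wrist3.png",d["frame"][:,:,::-1])
    else: crop(d["frame"],200,220,400,400,4,"pics/scene3.png")
E
```

```text
(no output)
```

View pics/wrist3.png

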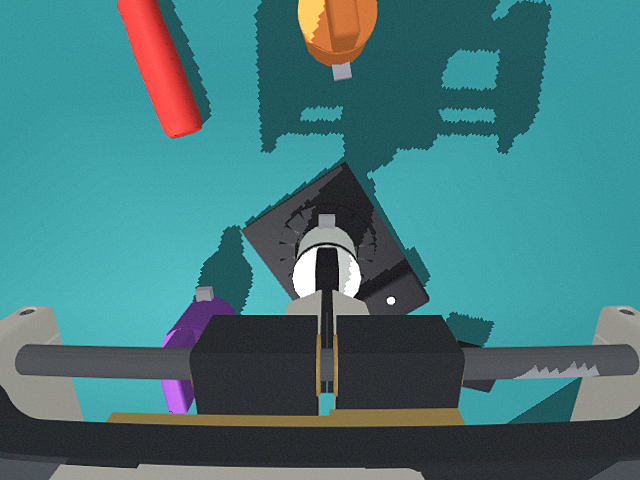

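View pics/scene3.png

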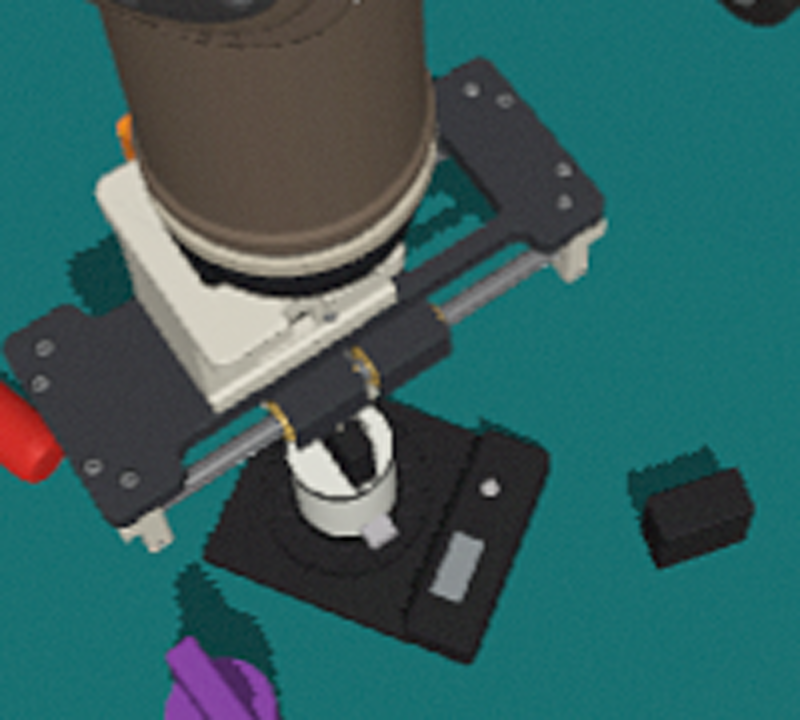

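```bash
python3 - <<'E'
from h import *
d=dict(np.load("wrist3.npz")); crop(d["frame"],270,200,390,420,3,"pics/c6.png"); C=cloud(d)
for p in [(327,255),(327,270),(327,290),(327,300),(310,300),(322,300),(335,300),(345,300),(327,310)]: print(p,C[p[1],p[0]].round(4))
E
```

```text
(327, 255) [ 0.5612 -0.1919  0.081 ]
(327, 270) [ 0.5623 -0.1926  0.0993]
(327, 290) [ 0.5712 -0.1981  0.0995]
(327, 300) [ 0.5695 -0.1971  0.1147]
(310, 300) [ 0.5641 -0.2025  0.1183]
(322, 300) [ 0.5681 -0.1989  0.1151]
(335, 300) [ 0.5702 -0.1934  0.1174]
(345, 300) [ 0.5718 -0.1893  0.1189]
(327, 310) [ 0.5691 -0.1969  0.125 ]
```

View pics/c6.png

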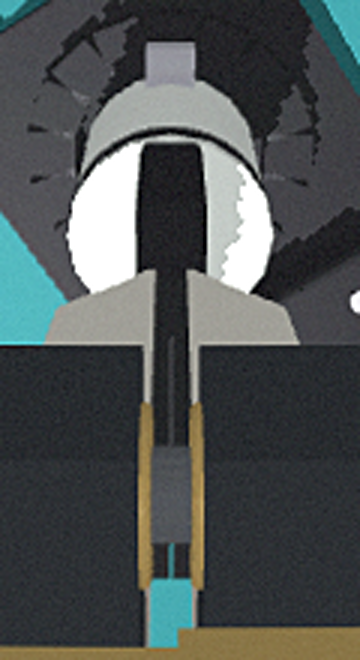

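```bash
python3 - <<'E'
from h import *
from cell import observe
for n,p in [("wrist0",(0.2129,-.5872,.1894)),("wrist2",(.5772,-.2036,.1253)),("wrist3",(.5776,-.2031,.0706))]:
    d=dict(np.load(n+".npz")); P=np.array(p); print(n,proj(d,[P,P+[0,0,.019],P+[0,0,.05],P+[0,0,.08]]).round(0).tolist(), "cam rel",(d["cam_to_world"][:3,3]-P).round(4))
    C=cloud(d)
    for q in [(225,297),(227,340),(430,297),(274,297),(276,340),(380,297),(324,297),(331,297),(332,315)]: print(q,(C[q[1],q[0]]-P).round(4),d["frame"][q[1],q[0]])
E
```

```text
wrist0 [[329.0, 280.0], [329.0, 295.0], [329.0, 325.0], [330.0, 366.0]] cam rel [0.0784 0.0293 0.1947]
(225, 297) [-0.0078  0.0483  0.041 ] [ 3 20 10]
(227, 340) [-0.1921  0.06   -0.1897] [115 112 111]
(430, 297) [ 0.0248 -0.0401  0.0419] [2 6 6]
(274, 297) [-0.1164  0.0236 -0.1873] [174 173 169]
(276, 340) [-0.1706  0.0045 -0.1886] [169 166 165]
(380, 297) [-0.0757 -0.0907 -0.1891] [174 170 167]
(324, 297) [-0.098  -0.0304 -0.1898] [177 175 173]
(331, 297) [-0.0944 -0.0376 -0.188 ] [178 176 175]
(332, 315) [-0.1166 -0.047  -0.1898] [169 168 166]
wrist2 [[326.0, 286.0], [326.0, 300.0], [326.0, 331.0], [326.0, 374.0]] cam rel [-0.0724  0.0433  0.1932]
(225, 297) [-0.0066 -0.0884 -0.0685] [ 79  46 104]
(227, 340) [-0.043  -0.0026  0.1148] [131 109  69]
(430, 297) [ 0.1075  0.0504 -0.1248] [18 65 69]
(274, 297) [-0.0227 -0.0141  0.0409] [30 28 32]
(276, 340) [-0.0069 -0.0222  0.0484] [23 20 21]
(380, 297) [0.0027 0.027  0.0395] [15  8 14]
(324, 297) [ 0.0466 -0.0304 -0.1026] [69 69 69]
(331, 297) [ 0.0502 -0.0253 -0.1035] [66 67 74]
(332, 315) [ 0.0664 -0.0338 -0.1045] [73 72 74]
wrist3 [[325.0, 282.0], [325.0, 296.0], [325.0, 326.0], [325.0, 368.0]] cam rel [-0.0715  0.0441  0.1949]
(225, 297) [-0.0045 -0.0903 -0.0696] [27 83 84]
(227, 340) [-0.0429 -0.0009  0.1188] [46 41 49]
(430, 297) [ 0.0806  0.0483 -0.0704] [ 77 187 192]
(274, 297) [ 0.0159 -0.0573 -0.0703] [ 86 186 191]
(276, 340) [-0.0377  0.01    0.1207] [38 42 48]
(380, 297) [ 0.0493  0.0167 -0.0493] [65 65 69]
(324, 297) [-0.0091  0.005   0.0416] [31 31 36]
(331, 297) [-0.007   0.0075  0.0406] [28 29 29]
(332, 315) [-0.0071  0.0078  0.0582] [14 14 23]
```

```bash
python3 - <<'E'
from h import *
for n,p,A in [("wrist0",(0.2129,-.5872,.1894),19.9),("wrist2",(.5772,-.2036,.1253),149.14),("wrist3",(.5776,-.2031,.0706),148.62),("scene3",(.5776,-.2031,.0706),148.62)]:
    d=dict(np.load(n+".npz")); C=cloud(d)-np.array(p); a=np.radians(A)
    X=C[...,0]*np.cos(a)+C[...,1]*np.sin(a); Y=C[...,0]*np.sin(a)-C[...,1]*np.cos(a); Z=C[...,2]
    m=(abs(X)<.03)&(abs(Y)<.08)&(Z>0.0)&(Z<.09)
    if n!="wrist0": m&=(Z+p[2]>.104)
    h,e=np.histogram(Z[m],bins=np.arange(0,.095,.005)); print(n,h.tolist(), "minZ",np.sort(Z[m])[:5].round(4))
    m=(abs(X)<.05)&(abs(Y)<.12)&(Z>.05); h,e=np.histogram(Z[m],bins=np.arange(0.05,.2,.01)); print("  body",h.tolist())
E
```

```text
wrist0 [0, 0, 0, 0, 0, 0, 0, 213, 428, 600, 704, 744, 760, 782, 809, 828, 933, 305] minZ [0.0362 0.0363 0.0363 0.0364 0.0366]
  body [1448, 1542, 1637, 1238, 1032, 3392, 17036, 24268, 13559, 24409, 0, 0, 0, 0, 0]
wrist2 [0, 0, 0, 0, 0, 0, 16, 251, 377, 527, 581, 596, 564, 534, 492, 501, 412, 196] minZ [0.0337 0.0338 0.0339 0.034  0.0344]
  body [1177, 1098, 993, 608, 535, 7191, 22079, 22887, 17548, 19028, 0, 0, 0, 0, 0]
wrist3 [0, 0, 0, 0, 0, 0, 0, 69, 214, 344, 426, 464, 216, 130, 104, 83, 163, 0] minZ [0.0363 0.0366 0.0366 0.0371 0.0371]
  body [890, 346, 187, 163, 33, 4592, 18110, 25295, 13838, 24438, 0, 0, 0, 0, 0]
scene3 [0, 0, 0, 0, 0, 0, 0, 3, 0, 2, 2, 2, 1, 0, 0, 0, 0, 0] minZ [0.0356 0.0363 0.0375 0.0462 0.0467]
  body [4, 1, 0, 0, 1, 63, 473, 667, 276, 3331, 289, 63, 44, 75, 186]
```

```bash
python3 - <<'E'
from h import *
for n,p,A in [("wrist0",(0.2129,-.5872,.1894),19.9),("wrist2",(.5772,-.2036,.1253),149.14)]:
    d=dict(np.load(n+".npz")); C=cloud(d)-np.array(p); a=np.radians(A)
    X=C[...,0]*np.cos(a)+C[...,1]*np.sin(a); Y=C[...,0]*np.sin(a)-C[...,1]*np.cos(a); Z=C[...,2]
    for z0,z1 in [(.036,.042),(.042,.05),(.05,.06),(.06,.07),(.07,.08)]:
        m=(abs(X)<.03)&(abs(Y)<.08)&(Z>z0)&(Z<z1)&(Z+p[2]>.104)
        for s in (-1,1):
            q=m&(Y*s>0); print(n,z0,s,"X",np.percentile(X[q],[2,50,98]).round(4),"Y",np.percentile(Y[q],[2,50,98]).round(4))
E
```

```text
wrist0 0.036 -1 X [-0.0088  0.006   0.0111] Y [-0.0543 -0.0472 -0.0467]
wrist0 0.036 1 X [-0.0089  0.0069  0.0113] Y [0.0444 0.045  0.0518]
wrist0 0.042 -1 X [-0.0084  0.0095  0.0114] Y [-0.0613 -0.0484 -0.0468]
wrist0 0.042 1 X [-0.0084  0.0096  0.0115] Y [0.0443 0.046  0.0587]
wrist0 0.05 -1 X [-0.0074  0.0102  0.0114] Y [-0.063  -0.0495 -0.0468]
wrist0 0.05 1 X [-0.0072  0.0104  0.0115] Y [0.0443 0.0472 0.0608]
wrist0 0.06 -1 X [-0.0021  0.0107  0.0116] Y [-0.0639 -0.0518 -0.0469]
wrist0 0.06 1 X [-0.0018  0.0108  0.0118] Y [0.0444 0.0493 0.0616]
wrist0 0.07 -1 X [0.0027 0.0108 0.0117] Y [-0.0645 -0.0537 -0.0467]
wrist0 0.07 1 X [0.0022 0.0109 0.0117] Y [0.0446 0.0514 0.0621]
wrist2 0.036 -1 X [-0.006   0.0115  0.0134] Y [-0.0322 -0.0237 -0.0224]
wrist2 0.036 1 X [-0.0061  0.0115  0.0135] Y [0.0225 0.0239 0.0326]
wrist2 0.042 -1 X [-0.0061  0.0127  0.0134] Y [-0.0374 -0.0269 -0.0224]
wrist2 0.042 1 X [-0.0061  0.0127  0.0135] Y [0.0225 0.0269 0.0379]
wrist2 0.05 -1 X [-0.0036  0.0126  0.0135] Y [-0.0385 -0.0278 -0.0224]
wrist2 0.05 1 X [-0.004   0.0126  0.0134] Y [0.0225 0.0283 0.039 ]
wrist2 0.06 -1 X [0.0021 0.0125 0.0133] Y [-0.0355 -0.0273 -0.0224]
wrist2 0.06 1 X [0.0019 0.0125 0.0132] Y [0.0225 0.0276 0.036 ]
wrist2 0.07 -1 X [-0.0065  0.0124  0.0132] Y [-0.033  -0.0266 -0.0222]
wrist2 0.07 1 X [-0.0061  0.0124  0.0132] Y [0.0225 0.0266 0.0332]
```

Both cameras agree that the physical fingertips end about 35 mm above the reported TCP, so the fingers closed above the bar and touched nothing. I'll open them and go about 34 mm lower, watching the force.

Call:
arm_command(
  deltas=[
    {"xyz":[0,0,-0.3],"turn":0,"jaw":130},
    {"xyz":[0,0,-0.3],"turn":0,"jaw":130},
    {"xyz":[0,0,-0.3],"turn":0,"jaw":130},
    {"xyz":[0,0,-0.3],"turn":0,"jaw":130},
    {"xyz":[0,0,-0.3],"turn":0,"jaw":130},
  ],
)

```text
clock: 4.02
position: [0.5776, -0.2032, 0.0736]
ee_rot: [-0.85, -3.024, -0.003]
force: [0.5, -0.3, -0.2]
width: 0.316
```

Call:
arm_command(
  deltas=[
    {"xyz":[0,0,0.7],"turn":0,"jaw":130},
    {"xyz":[0,0,1.4],"turn":0,"jaw":130},
    {"xyz":[0,0,2.1],"turn":0,"jaw":130},
    {"xyz":[0,0,2.1],"turn":0,"jaw":130},
  ],
)

```text
clock: 4.35
position: [0.5762, -0.2029, 0.0504]
ee_rot: [-0.849, -3.022, -0.003]
force: [-0.4, -0.1, -0.3]
width: 0.491
```

```bash
python3 - <<'E'
from h import *
from cell import get_image
d=get_image("wrist"); np.savez("wrist4.npz",**d); cv2.imwrite("pics/wrist4.png",d["frame"][:,:,::-1])
to(.5773,-.203,.037,148.6)
E
```

```text
t 4.4 pos [ 0.5766 -0.2029  0.0512] A 148.63 tilt 0.19 q [ 0.61  0.62 -0.54  1.72  0.38  0.91  0.94] F [-0.2 -0.9 -0.7] w 0.489
DELTA cm [-0.07  0.02  1.42] turn 0.03
```

View pics/wrist4.png

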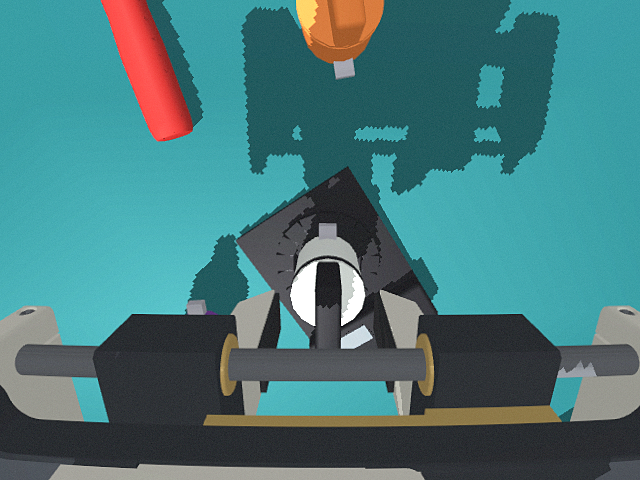

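The bar at (327,300) is centred between the fingers, and the way down is clear. I'll descend the rest and close.

Call:
arm_command(
  deltas=[
    {"xyz":[-0.05,0,0.7],"turn":0,"jaw":130},
    {"xyz":[-0.05,0,1.4],"turn":0,"jaw":130},
    {"xyz":[-0.05,0,1.4],"turn":0,"jaw":130},
    {"xyz":[-0.05,0,1.4],"turn":0,"jaw":180},
    {"xyz":[-0.05,0,1.4],"turn":0,"jaw":200},
  ],
)

```text
clock: 4.82
position: [0.5771, -0.2031, 0.0372]
ee_rot: [-0.849, -3.022, -0.004]
force: [-0.0, -0.1, -0.0]
width: 0.39
```

Call:
arm_command(
  deltas=[
    {"xyz":[0,0,0],"turn":0,"jaw":255},
    {"xyz":[0,0,0],"turn":0,"jaw":255},
    {"xyz":[0,0,0],"turn":0,"jaw":255},
    {"xyz":[0,0,0],"turn":0,"jaw":255},
    {"xyz":[0,0,0],"turn":0,"jaw":255},
  ],
  force=55,
)

```text
clock: 5.23
position: [0.5773, -0.2031, 0.0374]
ee_rot: [-0.849, -3.023, -0.004]
force: [0.0, 0.3, 1.8]
width: 0.125
```

```bash
python3 - <<'E'
from h import *
from cell import get_image
d=get_image("wrist"); np.savez("wrist5.npz",**d); cv2.imwrite("pics/wrist5.png",d["frame"][:,:,::-1])
to(.5773,-.203,.037,148.6)
E
```

```text
t 5.28 pos [ 0.5773 -0.2031  0.0374] A 148.63 tilt 0.17 q [ 0.61  0.64 -0.53  1.73  0.39  0.88  0.93] F [0.  0.1 0.9] w 0.129
DELTA cm [0.   0.01 0.04] turn 0.03
```

View pics/wrist5.png

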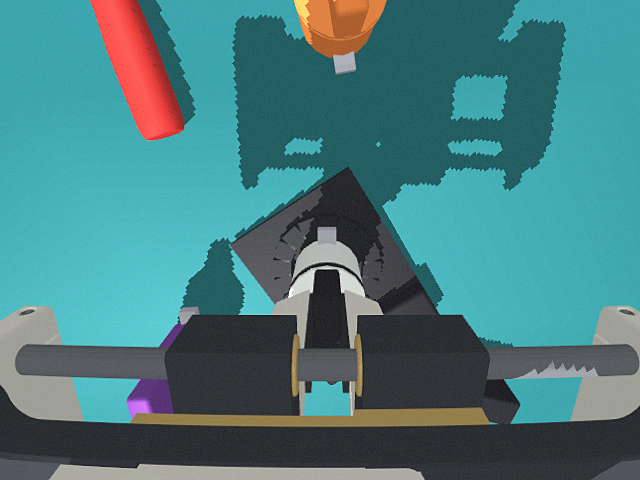

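The bar is pinched at 11.7 mm. Next is the lift.

Call:
arm_command(
  deltas=[
    {"xyz":[0,0,-1],"turn":0,"jaw":255},
    {"xyz":[0,0,-2.5],"turn":0,"jaw":255},
    {"xyz":[0,0,-5],"turn":0,"jaw":255},
    {"xyz":[0,0,-8],"turn":0,"jaw":255},
    {"xyz":[0,0,-11],"turn":0,"jaw":255},
  ],
)

```text
clock: 5.7
position: [0.5766, -0.2031, 0.1486]
ee_rot: [-0.848, -3.021, -0.004]
force: [0.5, 0.6, -1.2]
width: 0.125
```

Call:
arm_command(
  deltas=[
    {"xyz":[0,0,-2],"turn":0,"jaw":255},
    {"xyz":[0,0,-2.5],"turn":0,"jaw":255},
    {"xyz":[0,0,-2.5],"turn":0,"jaw":255},
  ],
)

```text
clock: 5.95
position: [0.5776, -0.2033, 0.1756]
ee_rot: [-0.849, -3.024, -0.004]
force: [0.3, -0.2, -2.5]
width: 0.128
```

```bash
python3 - <<'E'
from h import *
from cell import get_image
d=get_image("wrist"); np.savez("wrist6.npz",**d); cv2.imwrite("pics/wrist6.png",d["frame"][:,:,::-1])
to(.6037,.2027,.165,156)
d=dict(np.load("top0.npz"))
# rectified top view of rim plane z=.095, 0.2mm/px
n=500; s=.0002; c=np.array([.6036,.2030])
jj,ii=np.meshgrid(np.arange(n),np.arange(n)); P=np.stack([c[0]-(ii-n/2)*s, c[1]-(jj-n/2)*s, np.full(ii.shape,.095)],-1).reshape(-1,3)
for nm in ["top0","scene0"]:
    d=dict(np.load(nm+".npz")); uv=proj(d,P).reshape(n,n,2).astype(np.float32)
    im=cv2.remap(d["frame"][:,:,::-1].copy(),uv[...,0],uv[...,1],cv2.INTER_CUBIC); cv2.circle(im,(250,250),180,(0,0,255),1); cv2.circle(im,(250,250),112,(0,0,255),1); cv2.imwrite(f"pics/rect_{nm}.png",im)
E
```

```text
t 6.0 pos [ 0.5766 -0.2033  0.1737] A 148.64 tilt 0.22 q [ 0.65  0.5  -0.59  1.59  0.29  1.15  1.02] F [-0.6 -0.2 -1.6] w 0.127
DELTA cm [18.81 36.08  0.99] turn -7.36
```

View pics/wrist6.png

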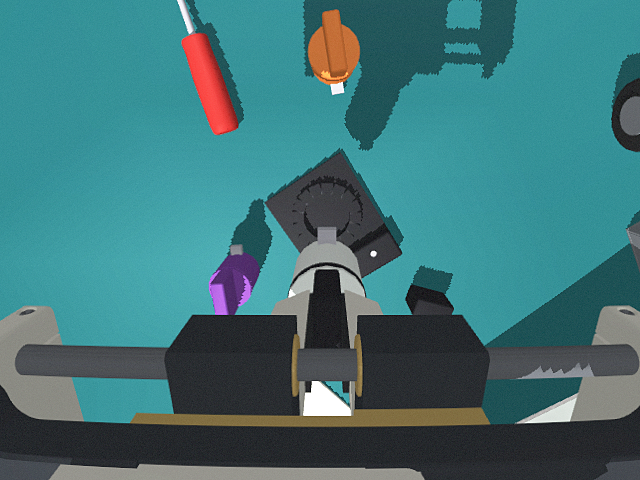

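View pics/rect_top0.png

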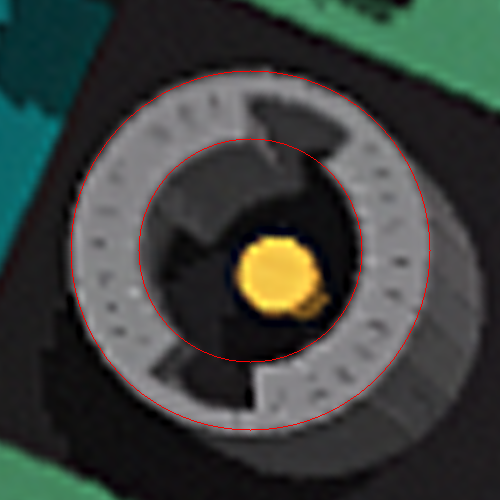

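View pics/rect_scene0.png

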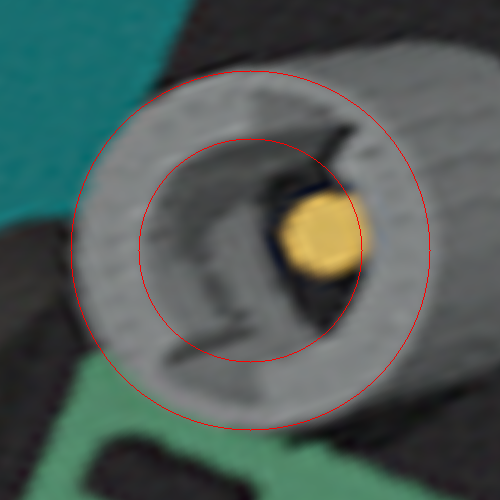

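The cartridge is out, with the lug at (326,235) on the centreline. In the rectified top view the slots lie on a line through (299,115) and (203,391), so they point about -19°/161° in the world frame. I'll carry the cartridge to a spot beside the socket where the wrist camera can see it.

Call:
arm_command(
  deltas=[
    {"xyz":[0.9,2.4,0],"turn":-2,"jaw":255},
    {"xyz":[2.2,6,0],"turn":-5,"jaw":255},
    {"xyz":[3.5,9.6,0],"turn":-8,"jaw":255},
    {"xyz":[4.8,13.3,0],"turn":-11,"jaw":255},
    {"xyz":[6.1,17,0],"turn":-12.4,"jaw":255},
  ],
)

```text
clock: 6.42
position: [0.6117, -0.0252, 0.172]
ee_rot: [-0.513, -3.093, -0.003]
force: [-0.4, -1.1, -2.9]
width: 0.128
```

```bash
python3 -c "
from h import *
to(.66,.1835,.175,161)"
```

```text
t 6.42 pos [ 0.6117 -0.0252  0.172 ] A 161.18 tilt 0.37 q [ 0.39  0.52 -0.66  1.58  0.33  1.16  0.91] F [-0.4 -1.1 -2.9] w 0.128
DELTA cm [ 2.17 21.31 -0.26] turn 0.18
```

Call:
arm_command(
  deltas=[
    {"xyz":[0.4,4,0],"turn":0.2,"jaw":255},
    {"xyz":[0.8,8,0],"turn":0.2,"jaw":255},
    {"xyz":[1.2,12,-0.2],"turn":0.2,"jaw":255},
    {"xyz":[1.6,16,-0.2],"turn":0.2,"jaw":255},
    {"xyz":[1.9,19,-0.2],"turn":0.2,"jaw":255},
  ],
)

```text
clock: 6.83
position: [0.6538, 0.1646, 0.172]
ee_rot: [-0.513, -3.09, -0.003]
force: [-0.2, 0.9, -3.2]
width: 0.128
```

Call:
arm_command(
  deltas=[
    {"xyz":[0.3,2.3,0],"turn":0,"jaw":255},
    {"xyz":[0.3,2.3,0],"turn":0,"jaw":255},
    {"xyz":[0.3,2.3,0],"turn":0,"jaw":255},
  ],
)

```text
clock: 7.08
position: [0.6567, 0.1895, 0.1694]
ee_rot: [-0.506, -3.087, -0.002]
force: [0.3, -0.3, -2.5]
width: 0.127
```

```bash
python3 - <<'E'
from h import *
from cell import get_image
d=get_image("wrist"); np.savez("wrist7.npz",**d); cv2.imwrite("pics/wrist7.png",d["frame"][:,:,::-1])
to(.66,.1835,.175,161)
E
```

```text
t 7.13 pos [0.6573 0.1872 0.1697] A 161.21 tilt 0.71 q [ 0.02  0.64 -0.64  1.39  0.38  1.25  0.6 ] F [ 0.1 -0.  -2.8] w 0.127
DELTA cm [-0.37 -0.27 -0.53] turn 0.21
```

View pics/wrist7.png

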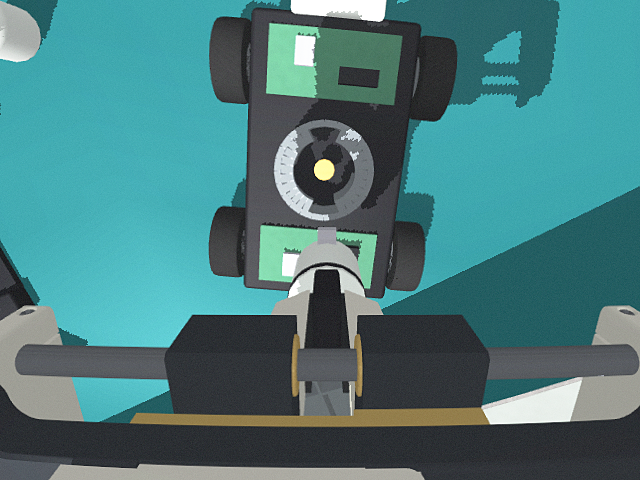

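```bash
cat >> h.py <<'E'
def rect(d,c,z,name,n=500,s=.0002):
    jj,ii=np.meshgrid(np.arange(n),np.arange(n)); P=np.stack([c[0]-(ii-n/2)*s, c[1]-(jj-n/2)*s, np.full(ii.shape,z)],-1).reshape(-1,3)
    uv=proj(d,P).reshape(n,n,2).astype(np.float32)
    im=cv2.remap(d["frame"][:,:,::-1].copy(),uv[...,0],uv[...,1],cv2.INTER_CUBIC); cv2.circle(im,(250,250),180,(0,0,255),1); cv2.circle(im,(250,250),112,(0,0,255),1); cv2.imwrite(name,im)
E
python3 - <<'E'
from h import *
d=dict(np.load("wrist7.npz")); C=cloud(d); f=d["frame"].astype(int)
rect(d,(.6036,.203),.095,"pics/rect_w7.png")
near=np.hypot(C[...,0]-.6036,C[...,1]-.203)<.045
m=near&(abs(C[...,2]-.095)<.006); P=C[m]; c0=P[:,:2].mean(0)
for it in range(2):
    a=np.arctan2(P[:,1]-c0[1],P[:,0]-c0[0]); r=np.hypot(P[:,1]-c0[1],P[:,0]-c0[0]); out=[]
    for k in range(36):
        s=(a>-np.pi+k*np.pi/18)&(a<=-np.pi+(k+1)*np.pi/18)
        if s.any() and r[s].max()>.03: out.append(P[s][r[s].argmax()])
    q=circ(np.array(out)); c0=q[:2]
print("rim",m.sum(),q.round(4),"z",np.median(P[:,2]).round(4))
br=near&(f[...,0]>180)&(f[...,2]<150)&(f[...,0]-f[...,2]>60); print("spring",br.sum(),C[br].mean(0).round(4), np.array(np.nonzero(br)).mean(1))
x=C[...,0]-c0[0];y=C[...,1]-c0[1];r=np.hypot(x,y)
m=(r>.025)&(r<.029)&(C[...,2]<.089); a=np.degrees(np.arctan2(y,x))
h=np.histogram(a[m],bins=np.arange(-180,181,5))[0]; print([(int(-180+5*i),int(v)) for i,v in enumerate(h) if v])
# lug of held cartridge
lg=C[225:248,310:345]; print("lug centre px depth pt",C[236,327].round(4))
E
```

```text
rim 4264 [0.6042 0.2058 0.0361] z 0.095
spring 88 [0.6175 0.2041 0.1807] [268.375      330.27272727]
[(-180, 14), (-110, 1), (-105, 3), (-100, 1), (-95, 3), (-90, 2), (-85, 4), (-80, 4), (-75, 3), (-70, 5), (-65, 3), (-60, 5), (-55, 5), (-50, 5), (-45, 5), (-40, 10), (-35, 14), (-30, 14), (-25, 16), (-20, 11), (-15, 13), (-10, 13), (-5, 12), (135, 7), (140, 16), (145, 15), (150, 15), (155, 15), (160, 15), (165, 14), (170, 15), (175, 15)]
lug centre px depth pt [0.6348 0.1982 0.1568]
```

View pics/rect_w7.png

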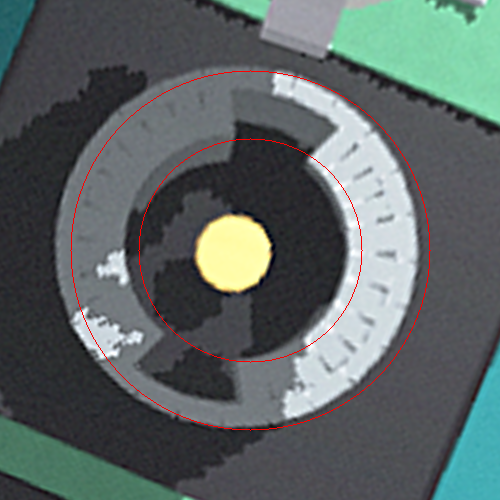

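Both slots are clearly visible, with the socket centre at about (324,170) and slot line at -20°/160°. I'll let the arm settle, then measure the rim and the lug in the same frame.

Call:
arm_command(
  deltas=[
    {"xyz":[0,-0.3,0],"turn":0.8,"jaw":255},
    {"xyz":[0,-0.3,0],"turn":0.8,"jaw":255},
    {"xyz":[0,-0.3,0],"turn":0.8,"jaw":255},
    {"xyz":[0,-0.3,0],"turn":0.8,"jaw":255},
  ],
)

```text
clock: 7.47
position: [0.6565, 0.183, 0.1697]
ee_rot: [-0.535, -3.083, 0.001]
force: [0.0, -0.3, -3.4]
width: 0.13
```

```bash
cat > m.py <<'E'
from h import *
from cell import get_image,observe
import sys
n=sys.argv[1]; o=observe()
d=get_image("wrist"); np.savez(n+".npz",**d); cv2.imwrite(f"pics/{n}.png",d["frame"][:,:,::-1])
C=cloud(d); f=d["frame"].astype(int); p=o["position"]; M=R.from_rotvec(o["ee_rot"]).as_matrix()
near=np.hypot(C[...,0]-.6036,C[...,1]-.203)<.045
m=near&(abs(C[...,2]-.095)<.005); P=C[m]; c0=P[:,:2].mean(0)
for it in range(3):
    a=np.arctan2(P[:,1]-c0[1],P[:,0]-c0[0]); r=np.hypot(P[:,1]-c0[1],P[:,0]-c0[0]); out=[]
    for k in range(36):
        s=(a>-np.pi+k*np.pi/18)&(a<=-np.pi+(k+1)*np.pi/18)
        if s.any() and .039>r[s].max()>.034: out.append(P[s][r[s].argmax()])
    q=circ(np.array(out)); c0=q[:2]
print("rim",q.round(4),"z",np.median(P[:,2]).round(4)," in tool cm",(M.T@(np.array([*c0,p[2]])-p)*100).round(2))
T=(C-p)@M*100 # tool coords cm
m=(T[...,0]>1.5)&(T[...,0]<3.2)&(abs(T[...,1])<2)&(T[...,2]>-1.5)&(T[...,2]<2.6)
ys=T[m]
# lug: light grey points beyond body radius
l=m&(T[...,0]>2.25); L=T[l]; print("lug n",l.sum(),"tool y range",np.percentile(L[:,1],[3,97]).round(2),"x max",np.percentile(L[:,0],98).round(2),"z",np.percentile(L[:,2],[3,97]).round(2))
b=(abs(T[...,0])<2.3)&(abs(T[...,1])<2.3)&(T[...,2]>-2.9)&(T[...,2]<3)&(C[...,2]>.1); 
print("tilt",np.degrees(np.arccos(-M[2,2])).round(2),"pos",p.round(4),"A",np.degrees(np.arctan2(M[1,0],M[0,0])).round(2))
# body cylinder: visible body points, fit circle r=20
B=T[(T[...,0]>0.3)&(T[...,0]<2.25)&(abs(T[...,1])<2.3)&(T[...,2]>-1.8)&(T[...,2]<2.2)&(f.min(-1)>90)]
B=B[np.hypot(B[:,0],B[:,1])>1.6]
qq=circ(B[:,:2],2.0) if len(B)>20 else None; print("body",len(B),qq)
E
python3 m.py wrist8
```

```text
rim [0.6043 0.2059 0.0361] z 0.0951  in tool cm [5.69 0.39 0.07]
lug n 205 tool y range [-0.46  0.59] x max 2.77 z [1.17 1.83]
tilt 0.7 pos [0.6565 0.183  0.1697] A 160.32
body 1340 [-0.0843862   0.08825366  0.03      ]
```

Call:
arm_command(
  deltas=[
    {"xyz":[2,0.1,0],"turn":0,"jaw":255},
    {"xyz":[4,0.2,0],"turn":0,"jaw":255},
    {"xyz":[5.7,0.3,0],"turn":0,"jaw":255},
    {"xyz":[5.7,0.3,0],"turn":0,"jaw":255},
    {"xyz":[5.7,0.3,0],"turn":0,"jaw":255},
  ],
)

```text
clock: 7.93
position: [0.6034, 0.2059, 0.1712]
ee_rot: [-0.532, -3.085, -0.0]
force: [0.7, -0.0, -1.7]
width: 0.125
```

```bash
python3 - <<'E'
from h import *
M=R.from_rotvec([-0.535,-3.083,0.001]).as_matrix(); p=np.array([0.6565,0.183,0.1697])
print("target", p+M@np.array([5.74,.31,0])/100, "toolz",M[:,2].round(4))
to(.6036,.2045,.12,160.3)
E
```

```text
target [0.60350472 0.20525737 0.17039301] toolz [-0.0124  0.0015 -0.9999]
t 7.93 pos [0.6034 0.2059 0.1712] A 160.42 tilt 0.64 q [ 0.01  0.57 -0.66  1.51  0.35  1.2   0.52] F [ 0.7 -0.  -1.7] w 0.125
DELTA cm [-0.12 -0.11  5.12] turn 0.12
```

Call:
arm_command(
  deltas=[
    {"xyz":[-0.1,-0.05,1.5],"turn":0.1,"jaw":255},
    {"xyz":[-0.1,-0.05,3],"turn":0.1,"jaw":255},
    {"xyz":[-0.1,-0.05,4.5],"turn":0.1,"jaw":255},
    {"xyz":[-0.1,-0.05,5.1],"turn":0.1,"jaw":255},
    {"xyz":[-0.1,-0.05,5.1],"turn":0.1,"jaw":255},
  ],
)

```text
clock: 8.35
position: [0.6035, 0.2038, 0.1186]
ee_rot: [-0.536, -3.082, 0.003]
force: [-0.4, 0.9, -1.8]
width: 0.127
```

```bash
python3 - <<'E'
from h import *
to(.6039,.2052,.114,160.3)
from cell import get_image
d=get_image("wrist"); np.savez("wrist9.npz",**d); cv2.imwrite("pics/wrist9.png",d["frame"][:,:,::-1])
d=get_image("scene"); crop(d["frame"],310,80,470,230,5,"pics/scene9.png")
E
```

```text
t 8.35 pos [0.6035 0.2038 0.1186] A 160.26 tilt 0.77 q [ 0.    0.61 -0.64  1.57  0.39  1.1   0.49] F [-0.4  0.9 -1.8] w 0.127
DELTA cm [0.   0.14 0.45] turn -0.04
```

View pics/wrist9.png

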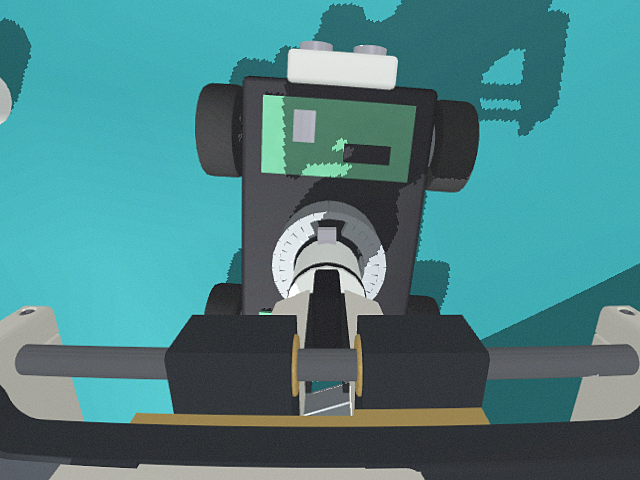

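View pics/scene9.png

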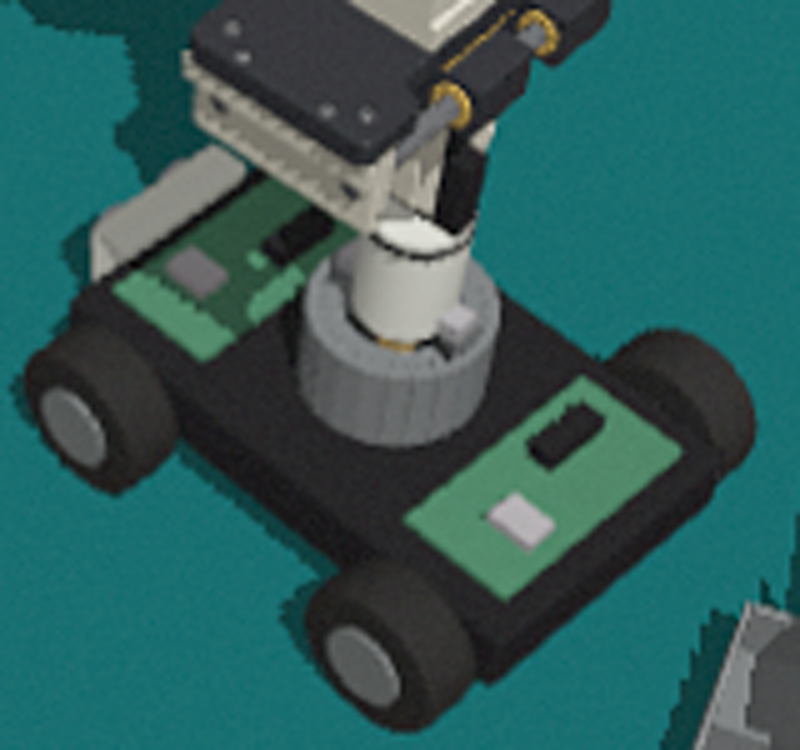

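The wrist view shows the lug at (327,235) over the slot, and the scene view shows the nose over the bore. I'll correct the 1.4 mm in tool y and lower slowly.

Call:
arm_command(
  deltas=[
    {"xyz":[0,0.14,0],"turn":0,"jaw":255},
    {"xyz":[0,0.14,0.15],"turn":0,"jaw":255},
    {"xyz":[0,0.14,0.3],"turn":0,"jaw":255},
  ],
)

```text
clock: 8.7
position: [0.6053, 0.2067, 0.1184]
ee_rot: [-0.536, -3.086, -0.002]
force: [-0.3, -0.6, -2.6]
width: 0.123
```

```bash
python3 - <<'E'
from h import *
to(.6039,.2052,.114,160.3)
from cell import get_image
d=get_image("wrist"); np.savez("wrist10.npz",**d); crop(d["frame"],250,180,410,320,5,"pics/w10.png")
to(.6039,.2052,.114,160.3)
E
```

```text
t 8.7 pos [0.6053 0.2067 0.1184] A 160.29 tilt 0.55 q [ 0.    0.61 -0.64  1.57  0.39  1.1   0.49] F [-0.3 -0.6 -2.6] w 0.123
DELTA cm [ 0.08 -0.19  0.44] turn -0.01
t 8.75 pos [0.605  0.2065 0.1178] A 160.29 tilt 0.59 q [ 0.    0.61 -0.64  1.57  0.39  1.1   0.49] F [-0.2 -0.3 -3.2] w 0.126
DELTA cm [ 0.05 -0.15  0.38] turn -0.01
```

View pics/w10.png

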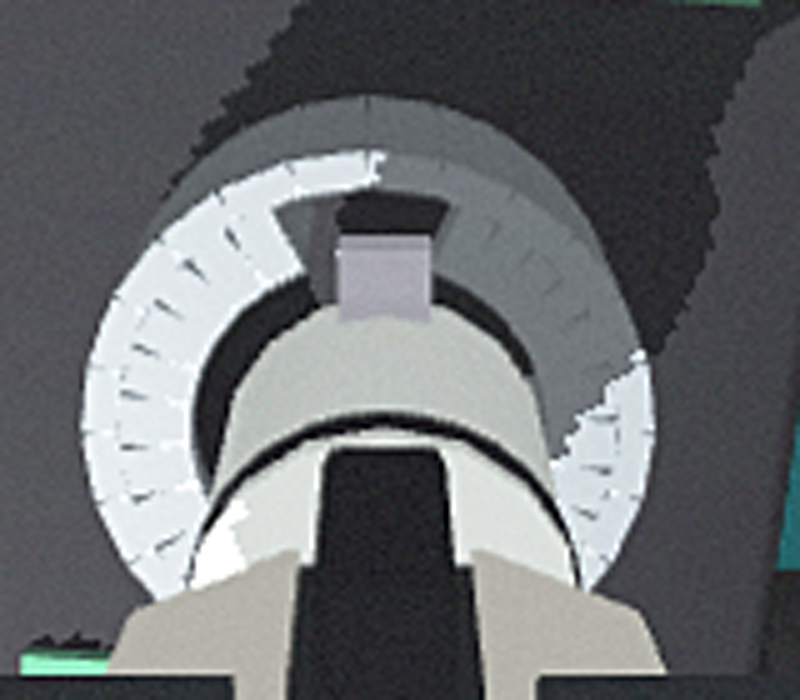

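The lug is about 1.6 mm right of the slot centre (385 against about 370 in the crop), which agrees with the pose reading. The earlier correction overshot because the arm was still settling, so I'll settle it and then correct.

Call:
arm_command(
  deltas=[
    {"xyz":[0.05,-0.15,0],"turn":0,"jaw":255},
    {"xyz":[0.05,-0.15,0],"turn":0,"jaw":255},
    {"xyz":[0.05,-0.15,0],"turn":0,"jaw":255},
    {"xyz":[0.05,-0.15,0],"turn":0,"jaw":255},
    {"xyz":[0.05,-0.15,0],"turn":0,"jaw":255},
  ],
)

```text
clock: 9.17
position: [0.604, 0.2052, 0.1179]
ee_rot: [-0.536, -3.085, -0.001]
force: [0.6, 0.1, -2.3]
width: 0.129
```

```bash
python3 - <<'E'
from h import *
to(.6039,.2052,.114,160.3)
from cell import get_image
d=get_image("wrist"); np.savez("wrist11.npz",**d); crop(d["frame"],250,180,410,320,5,"pics/w11.png")
to(.6039,.2052,.114,160.3)
E
```

```text
t 9.17 pos [0.604  0.2052 0.1179] A 160.29 tilt 0.59 q [ 0.    0.61 -0.64  1.58  0.39  1.09  0.49] F [ 0.6  0.1 -2.3] w 0.129
DELTA cm [ 0.01 -0.    0.39] turn -0.01
t 9.22 pos [0.604  0.2052 0.1179] A 160.29 tilt 0.59 q [ 0.    0.61 -0.64  1.58  0.39  1.09  0.49] F [ 0.4  0.3 -2.6] w 0.128
DELTA cm [ 0.   -0.    0.39] turn -0.01
```

View pics/w11.png

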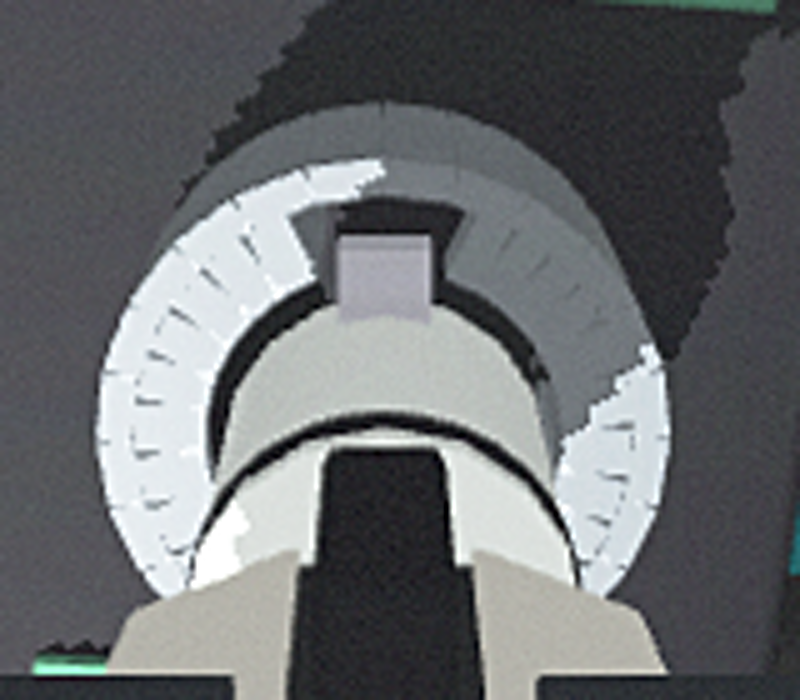

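Centred: the lug is at 385, the slot at about 382 and the collar at 384 in the crop. I'll lower it and watch the force.

Call:
arm_command(
  deltas=[
    {"xyz":[0,0,0.15],"turn":0,"jaw":255},
    {"xyz":[0,0,0.3],"turn":0,"jaw":255},
    {"xyz":[0,0,0.45],"turn":0,"jaw":255},
    {"xyz":[0,0,0.6],"turn":0,"jaw":255},
    {"xyz":[0,0,0.6],"turn":0,"jaw":255},
  ],
)

```text
clock: 9.63
position: [0.6037, 0.2051, 0.1114]
ee_rot: [-0.536, -3.084, -0.0]
force: [-0.8, -0.4, -2.5]
width: 0.127
```

```bash
python3 - <<'E'
from h import *
to(.6039,.2052,.095,160.3)
E
```

```text
t 9.63 pos [0.6037 0.2051 0.1114] A 160.29 tilt 0.63 q [ 0.    0.62 -0.64  1.58  0.39  1.08  0.49] F [-0.8 -0.4 -2.5] w 0.127
DELTA cm [-0.03  0.02  1.64] turn -0.01
```

No contact force, and it is 3 mm below rim height, so the lugs are entering the slots.

Call:
arm_command(
  deltas=[
    {"xyz":[-0.02,0.02,0.2],"turn":0,"jaw":255},
    {"xyz":[-0.02,0.02,0.4],"turn":0,"jaw":255},
    {"xyz":[-0.02,0.02,0.6],"turn":0,"jaw":255},
    {"xyz":[-0.02,0.02,0.8],"turn":0,"jaw":255},
    {"xyz":[-0.02,0.02,0.8],"turn":0,"jaw":255},
  ],
)

```text
clock: 10.05
position: [0.6041, 0.2054, 0.1035]
ee_rot: [-0.536, -3.085, -0.001]
force: [-1.6, -0.7, 5.9]
width: 0.13
```

```bash
python3 - <<'E'
from h import *
to(.6039,.2052,.095,160.3)
E
```

```text
t 10.05 pos [0.6041 0.2054 0.1035] A 160.29 tilt 0.59 q [-0.    0.62 -0.64  1.59  0.4   1.07  0.48] F [-1.6 -0.7  5.9] w 0.13
DELTA cm [ 0.   -0.02  0.85] turn -0.01
```

Call:
arm_command(
  deltas=[
    {"xyz":[0,0,0.2],"turn":0,"jaw":255},
    {"xyz":[0,0,0.4],"turn":0,"jaw":255},
    {"xyz":[0,0,0.6],"turn":0,"jaw":255},
    {"xyz":[0,0,0.82],"turn":0,"jaw":255},
    {"xyz":[0,0,0.82],"turn":0,"jaw":255},
  ],
)

```text
clock: 10.47
position: [0.6042, 0.2055, 0.0959]
ee_rot: [-0.536, -3.086, -0.001]
force: [-2.5, -1.9, 8.9]
width: 0.126
```

```bash
python3 - <<'E'
from h import *
to(.6039,.2052,.095,160.3)
E
```

```text
t 10.47 pos [0.6042 0.2055 0.0959] A 160.28 tilt 0.55 q [-0.    0.63 -0.63  1.6   0.41  1.05  0.48] F [-2.5 -1.9  8.9] w 0.126
DELTA cm [ 0.02 -0.04  0.09] turn -0.02
```

Call:
arm_command(
  deltas=[
    {"xyz":[0.02,-0.04,0.1],"turn":0,"jaw":255},
    {"xyz":[0.02,-0.04,0.18],"turn":0,"jaw":255},
    {"xyz":[0.02,-0.04,0.18],"turn":0,"jaw":255},
  ],
)

```text
clock: 10.72
position: [0.6042, 0.2055, 0.095]
ee_rot: [-0.536, -3.087, -0.002]
force: [-2.0, -1.4, 9.8]
width: 0.132
```

```bash
python3 - <<'E'
from h import *
to(.6039,.2052,.0945,160.3)
E
```

```text
t 10.72 pos [0.6042 0.2055 0.095 ] A 160.29 tilt 0.5 q [-0.    0.63 -0.63  1.6   0.41  1.05  0.48] F [-2.  -1.4  9.8] w 0.132
DELTA cm [ 0.02 -0.04  0.05] turn -0.01
```

About 12 N net on the spring puts the origin near 65.6 mm. I'll start the clockwise twist gently.

Call:
arm_command(
  deltas=[
    {"xyz":[0,0,0.03],"turn":2,"jaw":255},
    {"xyz":[0,0,0.03],"turn":5,"jaw":255},
    {"xyz":[0,0,0.03],"turn":8,"jaw":255},
    {"xyz":[0,0,0.03],"turn":11,"jaw":255},
    {"xyz":[0,0,0.03],"turn":14,"jaw":255},
  ],
)

```text
clock: 11.13
position: [0.605, 0.206, 0.0959]
ee_rot: [-0.913, -2.999, -0.002]
force: [-0.9, -0.5, 9.6]
width: 0.125
```

```bash
python3 - <<'E'
from h import *
to(.6039,.2052,.0945,80)
from cell import observe; print(observe()["ft_torque"].round(3))
E
```

```text
t 11.13 pos [0.605  0.206  0.0959] A 146.14 tilt 0.41 q [-0.04  0.62 -0.57  1.6   0.37  1.04  0.26] F [-0.9 -0.5  9.6] w 0.125
DELTA cm [ 0.05 -0.13  0.14] turn 66.14
[-0.101  0.098 -0.005]
```

Call:
arm_command(
  deltas=[
    {"xyz":[0.03,-0.05,0.1],"turn":3,"jaw":255},
    {"xyz":[0.04,-0.08,0.1],"turn":7,"jaw":255},
    {"xyz":[0.04,-0.08,0.1],"turn":11,"jaw":255},
    {"xyz":[0.04,-0.08,0.1],"turn":15,"jaw":255},
    {"xyz":[0.04,-0.08,0.1],"turn":19,"jaw":255},
  ],
)

```text
clock: 11.55
position: [0.6056, 0.2061, 0.0963]
ee_rot: [-1.401, -2.806, -0.004]
force: [-0.5, -0.8, 9.4]
width: 0.126
```

```bash
python3 - <<'E'
from h import *
to(.6039,.2052,.0945,80)
from cell import observe; print(observe()["ft_torque"].round(3))
E
```

```text
t 11.55 pos [0.6056 0.2061 0.0963] A 126.94 tilt 0.33 q [-0.09  0.6  -0.49  1.61  0.31  1.02 -0.03] F [-0.5 -0.8  9.4] w 0.126
DELTA cm [ 0.03 -0.19  0.18] turn 46.94
[-0.208 -0.179 -0.014]
```

Call:
arm_command(
  deltas=[
    {"xyz":[0.03,-0.12,0.12],"turn":3,"jaw":255},
    {"xyz":[0.03,-0.16,0.18],"turn":7,"jaw":255},
    {"xyz":[0.03,-0.16,0.18],"turn":11,"jaw":255},
    {"xyz":[0.03,-0.16,0.18],"turn":15,"jaw":255},
    {"xyz":[0.03,-0.16,0.18],"turn":19,"jaw":255},
  ],
)

```text
clock: 11.97
position: [0.6057, 0.206, 0.096]
ee_rot: [-1.851, -2.535, -0.008]
force: [0.4, -0.6, 8.8]
width: 0.128
```

```bash
python3 - <<'E'
from h import *
to(.6039,.2052,.0945,80)
from cell import observe; print(observe()["ft_torque"].round(3))
E
```

```text
t 11.97 pos [0.6057 0.206  0.096 ] A 107.73 tilt 0.34 q [-0.14  0.58 -0.41  1.62  0.26  0.99 -0.32] F [ 0.4 -0.6  8.8] w 0.128
DELTA cm [-0.02 -0.2   0.15] turn 27.73
[-0.13  -0.292 -0.005]
```

Call:
arm_command(
  deltas=[
    {"xyz":[0,-0.15,0.2],"turn":2,"jaw":255},
    {"xyz":[0,-0.2,0.25],"turn":6,"jaw":255},
    {"xyz":[0,-0.2,0.25],"turn":10,"jaw":255},
    {"xyz":[0,-0.2,0.25],"turn":14,"jaw":255},
    {"xyz":[0,-0.2,0.25],"turn":18,"jaw":255},
  ],
)

```text
clock: 12.38
position: [0.6057, 0.206, 0.0952]
ee_rot: [-2.229, -2.211, -0.013]
force: [0.2, -0.4, 9.5]
width: 0.127
```

```bash
python3 - <<'E'
from h import *
to(.6039,.2052,.0945,80)
from cell import observe; print(observe()["ft_torque"].round(3))
E
```

```text
t 12.38 pos [0.6057 0.206  0.0952] A 89.53 tilt 0.48 q [-0.19  0.57 -0.33  1.63  0.2   0.97 -0.59] F [ 0.2 -0.4  9.5] w 0.127
DELTA cm [-0.08 -0.18  0.07] turn 9.53
[-0.218 -0.294  0.03 ]
```

Call:
arm_command(
  deltas=[
    {"xyz":[0,-0.05,0.08],"turn":2,"jaw":255},
    {"xyz":[0,-0.1,0.1],"turn":4,"jaw":255},
    {"xyz":[0,-0.1,0.1],"turn":6,"jaw":255},
    {"xyz":[0,-0.1,0.1],"turn":8,"jaw":255},
    {"xyz":[0,-0.1,0.1],"turn":9.5,"jaw":255},
  ],
)

```text
clock: 12.8
position: [0.6061, 0.2062, 0.0956]
ee_rot: [-2.407, -2.017, -0.017]
force: [-0.3, -0.6, 9.2]
width: 0.127
```

```bash
python3 - <<'E'
from h import *
to(.6039,.2052,.0945,80)
from cell import observe,get_image; print(observe()["ft_torque"].round(3))
d=get_image("wrist"); np.savez("wrist12.npz",**d); crop(d["frame"],230,170,430,320,4,"pics/w12.png")
E
```

```text
t 12.8 pos [0.6061 0.2062 0.0956] A 79.92 tilt 0.62 q [-0.22  0.56 -0.29  1.63  0.18  0.97 -0.74] F [-0.3 -0.6  9.2] w 0.127
DELTA cm [-0.14 -0.2   0.11] turn -0.08
[-0.373 -0.034 -0.   ]
```

View pics/w12.png

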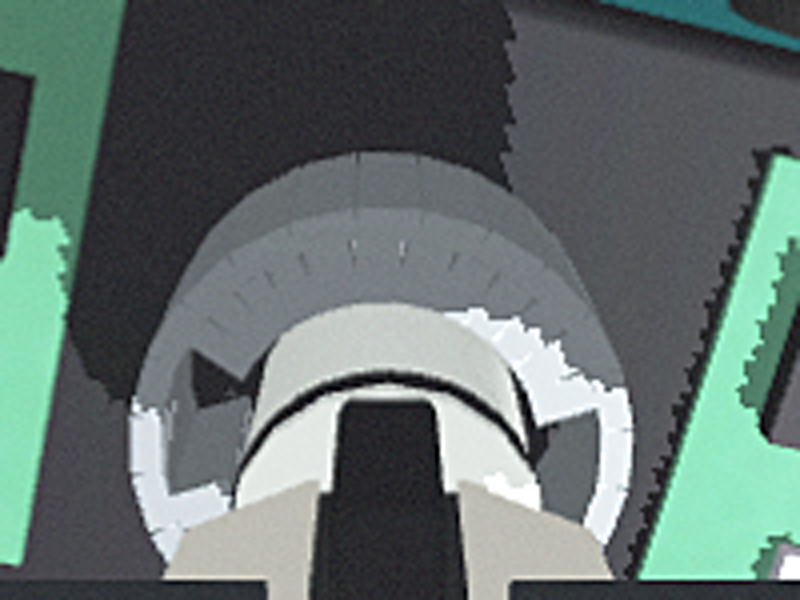

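The lugs are under the rim and the angle is at 80° from the slots with no resistance. I'll ease up to see whether they rise into the notches.

Call:
arm_command(
  deltas=[
    {"xyz":[-0.05,-0.1,-0.1],"turn":0,"jaw":255},
    {"xyz":[-0.05,-0.1,-0.2],"turn":0,"jaw":255},
    {"xyz":[-0.05,-0.1,-0.3],"turn":0,"jaw":255},
    {"xyz":[-0.05,-0.1,-0.4],"turn":0,"jaw":255},
    {"xyz":[-0.05,-0.1,-0.4],"turn":0,"jaw":255},
  ],
)

```text
clock: 13.27
position: [0.606, 0.2061, 0.1008]
ee_rot: [-2.409, -2.015, -0.02]
force: [-0.3, -0.5, 7.0]
width: 0.125
```

```bash
python3 - <<'E'
from h import *
to(.6039,.2052,.1015,80)
from cell import observe,get_image; print(observe()["ft_torque"].round(3))
E
```

```text
t 13.27 pos [0.606  0.2061 0.1008] A 79.82 tilt 0.74 q [-0.22  0.55 -0.29  1.63  0.18  0.97 -0.74] F [-0.3 -0.5  7. ] w 0.125
DELTA cm [-0.13 -0.19 -0.07] turn -0.18
[-0.26  -0.053 -0.028]
```

The origin is about 71 mm at 9.4 N net. That is above the 68 mm rim limit, so the lugs are in the notches. I'll ease up the last bit and then test the lock.

Call:
arm_command(
  deltas=[
    {"xyz":[0,0,-0.05],"turn":0,"jaw":255},
    {"xyz":[0,0,-0.12],"turn":0,"jaw":255},
    {"xyz":[0,0,-0.12],"turn":0,"jaw":255},
  ],
)

```text
clock: 13.52
position: [0.6059, 0.2062, 0.1014]
ee_rot: [-2.409, -2.015, -0.02]
force: [2.4, 2.4, -4.4]
width: 0.127
```

```bash
python3 - <<'E'
from h import *
to(.6039,.2052,.1015,80)
from cell import observe,get_image; print(observe()["ft_torque"].round(3))
E
```

```text
t 13.52 pos [0.6059 0.2062 0.1014] A 79.83 tilt 0.73 q [-0.22  0.55 -0.29  1.63  0.18  0.97 -0.74] F [ 2.4  2.4 -4.4] w 0.127
DELTA cm [-0.13 -0.18 -0.01] turn -0.17
[ 0.089 -0.409 -0.026]
```

The upward stop is felt at rep z 0.1014 (origin about 72 mm), so it is locked in the notches. Releasing.

Call:
arm_command(
  deltas=[
    {"xyz":[0,0,0.03],"turn":0,"jaw":220},
    {"xyz":[0,0,0.03],"turn":0,"jaw":190},
    {"xyz":[0,0,0.03],"turn":0,"jaw":150},
    {"xyz":[0,0,0.03],"turn":0,"jaw":130},
    {"xyz":[0,0,0.03],"turn":0,"jaw":130},
  ],
)

```text
clock: 13.93
position: [0.606, 0.2061, 0.1013]
ee_rot: [-2.409, -2.015, -0.02]
force: [-0.5, -0.4, 0.8]
width: 0.374
```

Call:
arm_command(
  deltas=[
    {"xyz":[0,0,-1],"turn":0,"jaw":130},
    {"xyz":[0,0,-3],"turn":0,"jaw":130},
    {"xyz":[0,0,-6],"turn":0,"jaw":130},
    {"xyz":[0,0,-9],"turn":0,"jaw":130},
    {"xyz":[0,0,-12],"turn":0,"jaw":130},
  ],
)

```text
clock: 14.35
position: [0.6046, 0.2051, 0.2234]
ee_rot: [-2.409, -2.016, -0.02]
force: [1.2, -0.3, -1.1]
width: 0.486
```

```bash
python3 - <<'E'
from h import *
from cell import observe,get_image
to(.6039,.2052,.1015,80)
d=get_image("wrist"); np.savez("wrist13.npz",**d); cv2.imwrite("pics/w13.png",d["frame"][:,:,::-1])
E
```

```text
t 14.35 pos [0.6046 0.2051 0.2234] A 79.84 tilt 0.75 q [-0.21  0.45 -0.3   1.48  0.13  1.22 -0.7 ] F [ 1.2 -0.3 -1.1] w 0.486
DELTA cm [-0.13 -0.16 12.19] turn -0.16
```

View pics/w13.png

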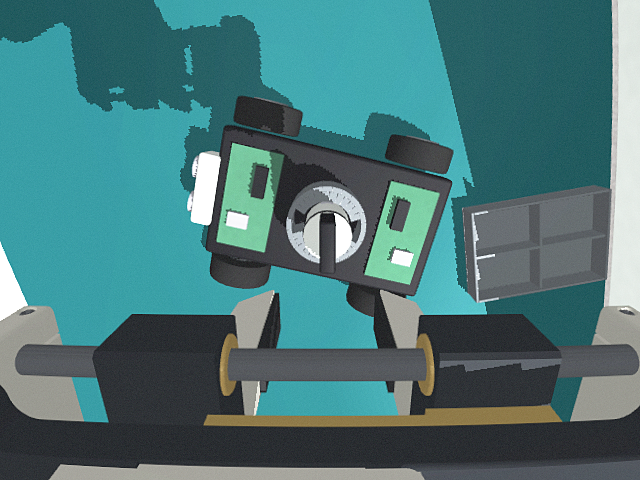

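The cartridge stands released in the collar at about (328,230), with the bar turned across the slots. I'll back off a little so the fixed cameras can check height, angle, tilt and the bystanders.

Call:
arm_command(
  deltas=[
    {"xyz":[-3,0,-2],"turn":0,"jaw":130},
    {"xyz":[-7,0,-3],"turn":0,"jaw":130},
    {"xyz":[-11,0,-3],"turn":0,"jaw":130},
    {"xyz":[-15,0,-3],"turn":0,"jaw":130},
    {"xyz":[-19,0,-3],"turn":0,"jaw":130},
  ],
)

```text
clock: 14.82
position: [0.5727, 0.0176, 0.2586]
ee_rot: [2.407, 2.014, 0.036]
force: [1.1, -0.8, -0.2]
width: 0.487
```

Call:
arm_command(
  deltas=[
    {"xyz":[-1,0,0],"turn":0,"jaw":130},
    {"xyz":[-1,0,0],"turn":0,"jaw":130},
    {"xyz":[-1,0,0],"turn":0,"jaw":130},
    {"xyz":[-1,0,0],"turn":0,"jaw":130},
  ],
)

```text
clock: 15.15
position: [0.5712, 0.0095, 0.2588]
ee_rot: [2.405, 2.017, 0.038]
force: [0.5, 1.4, -0.6]
width: 0.492
```

```bash
python3 - <<'E'
from h import *
from cell import observe,get_image
to(.6039,.2052,.1015,80)
for n in ["wrist","top","scene"]:
    d=get_image(n); np.savez(n+"14.npz",**d); cv2.imwrite(f"pics/{n}14.png",d["frame"][:,:,::-1])
    C=cloud(d); f=d["frame"].astype(int); nb=np.hypot(C[...,0]-.604,C[...,1]-.204)<.03
    w=nb&(f.min(-1)>110)&(abs(C[...,2]-.129)<.008); Q=C[w]
    if len(Q)>30:
        A=np.c_[Q[:,:2]-Q[:,:2].mean(0),np.ones(len(Q))]; k=np.linalg.lstsq(A,Q[:,2],rcond=None)[0]
        print(n,"top face",len(Q),Q.mean(0).round(4),"median z",np.median(Q[:,2]).round(4),"tilt",np.degrees(np.hypot(k[0],k[1])).round(1),"circle",cv2.minEnclosingCircle((Q[:,:2]*1000).astype(np.float32)))
    b=nb&(C[...,2]>.152)&(C[...,2]<.175); Q=C[b]
    if len(Q)>20: print("  bar",len(Q),cv2.minAreaRect((Q[:,:2]*1000).astype(np.float32)),np.median(Q[:,2]).round(4))
    r=nb|(np.hypot(C[...,0]-.604,C[...,1]-.204)<.036); r&=abs(C[...,2]-.095)<.006; print("  rim z",np.median(C[r][:,2]).round(4) if r.any() else None)
E
```

```text
t 15.15 pos [0.5712 0.0095 0.2588] A 79.96 tilt 1.39 q [ 0.09  0.3  -0.26  1.61  0.07  1.22 -0.35] F [ 0.5  1.4 -0.6] w 0.492
DELTA cm [19.57 -0.47 16.06] turn -0.04
wrist top face 147 [0.6029 0.1885 0.1279] median z 0.1285 tilt 4.9 circle ((603.2060546875, 192.41754150390625), 14.412860870361328)
  rim z 0.095
  rim z None
scene top face 136 [0.6146 0.1962 0.1281] median z 0.1284 tilt 5.8 circle ((610.2855224609375, 198.5762939453125), 19.769081115722656)
  rim z 0.0941
```

View pics/top14.png

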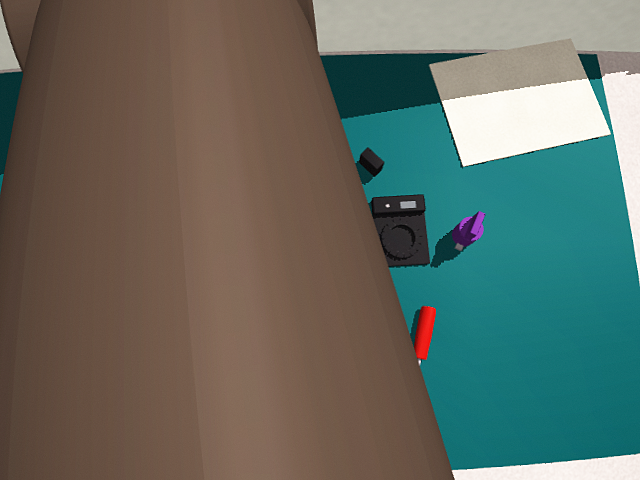

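View pics/scene14.png

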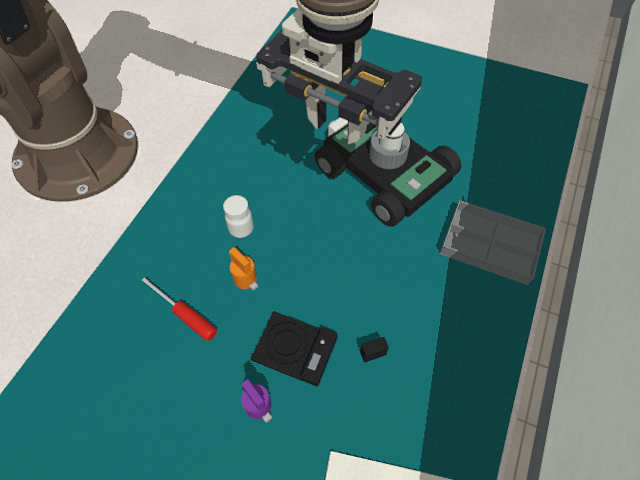

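The scene view shows the cartridge seated, with the jar, orange copy, screwdriver and servo at their original pixels. The tilt fit used only partial faces, so I'll check it with the earlier overhead frame and clear the arm for full views.

Call:
arm_command(
  deltas=[
    {"xyz":[-4,0,-2],"turn":0,"jaw":130},
    {"xyz":[-8,0,-4],"turn":0,"jaw":130},
    {"xyz":[-12,0,-4],"turn":0,"jaw":130},
    {"xyz":[-16,0,-4],"turn":0,"jaw":130},
    {"xyz":[-20,0,-4],"turn":0,"jaw":130},
  ],
)

```text
clock: 15.72
position: [0.5358, -0.1886, 0.2957]
ee_rot: [2.401, 2.02, 0.038]
force: [0.7, -1.0, 0.2]
width: 0.488
```

Call:
arm_command(
  deltas=[
    {"xyz":[-4,0,0],"turn":0,"jaw":130},
    {"xyz":[-8,0,0],"turn":0,"jaw":130},
    {"xyz":[-12,0,0],"turn":0,"jaw":130},
    {"xyz":[-15,0,0],"turn":0,"jaw":130},
    {"xyz":[-15,0,0],"turn":0,"jaw":130},
  ],
)

```text
clock: 16.13
position: [0.5075, -0.3436, 0.2923]
ee_rot: [2.409, 2.01, 0.032]
force: [-0.4, 0.5, -0.4]
width: 0.49
```

```bash
python3 - <<'E'
from h import *
from cell import observe,get_image
to(.6039,.2052,.1015,80)
for n in ["top","scene"]:
    d=get_image(n); np.savez(n+"15.npz",**d); cv2.imwrite(f"pics/{n}15.png",d["frame"][:,:,::-1])
for n in ["wrist13","top15","scene15"]:
    d=dict(np.load(n+".npz"))
    C=cloud(d); f=d["frame"].astype(int); nb=np.hypot(C[...,0]-.604,C[...,1]-.204)<.03
    w=nb&(f.min(-1)>90)&(abs(C[...,2]-.129)<.008); w=cv2.erode(w.astype(np.uint8),np.ones((3,3)))>0; Q=C[w]
    if len(Q)>30:
        A=np.c_[Q[:,:2]-Q[:,:2].mean(0),np.ones(len(Q))]; k=np.linalg.lstsq(A,Q[:,2],rcond=None)[0]
        print(n,"top face",len(Q),Q.mean(0).round(4),"median z",np.median(Q[:,2]).round(4),"slope deg",np.degrees(k[:2]).round(1),"circle",cv2.minEnclosingCircle((Q[:,:2]*1000).astype(np.float32)))
    b=nb&(C[...,2]>.155)&(C[...,2]<.172); Q=C[b]
    if len(Q)>20: print("  bar",len(Q),cv2.minAreaRect((Q[:,:2]*1000).astype(np.float32)),np.median(Q[:,2]).round(4))
    d["frame"]; crop(d["frame"],*([100,160,220,270] if n=="top15" else [330,90,450,200] if n=="scene15" else [270,160,400,280]),5,f"pics/z_{n}.png")
E
```

```text
t 16.13 pos [ 0.5075 -0.3436  0.2923] A 79.69 tilt 1.18 q [ 0.58  0.35 -0.09  1.45  0.01  1.33  0.32] F [-0.4  0.5 -0.4] w 0.49
DELTA cm [55.47 -0.66 19.78] turn -0.31
wrist13 top face 793 [0.605  0.2069 0.129 ] median z 0.129 slope deg [0.3 0.2] circle ((605.356201171875, 206.46717834472656), 19.234970092773438)
  bar 909 ((605.0078735351562, 206.2281494140625), (40.403236389160156, 11.980690956115723), 79.6083984375) 0.1628
top15 top face 115 [0.5959 0.2039 0.1278] median z 0.1277 slope deg [ 0.1 -0.5] circle ((604.3272094726562, 202.5538330078125), 18.469886779785156)
  bar 248 ((604.0110473632812, 203.2853546142578), (41.54410171508789, 12.581380844116211), 80.3534164428711) 0.1617
scene15 top face 79 [0.6119 0.1971 0.1288] median z 0.1289 slope deg [1.3 0.2] circle ((605.341796875, 200.29920959472656), 17.914152145385742)
  bar 147 ((604.6417846679688, 201.31002807617188), (41.8646125793457, 12.525663375854492), 81.68303680419922) 0.1623
```

View pics/z_scene15.png

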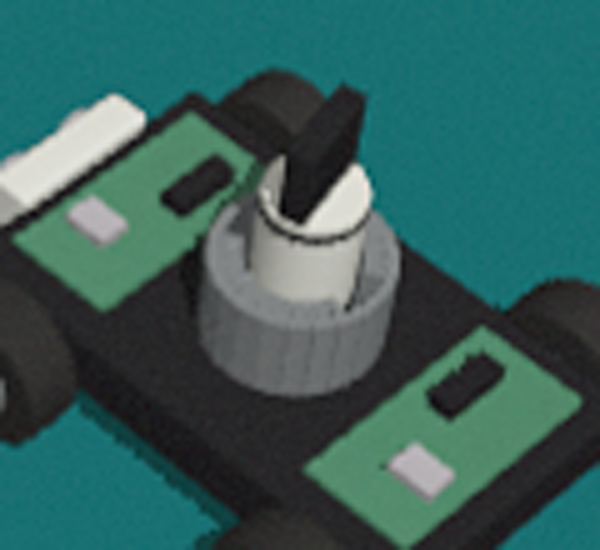

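View pics/top15.png

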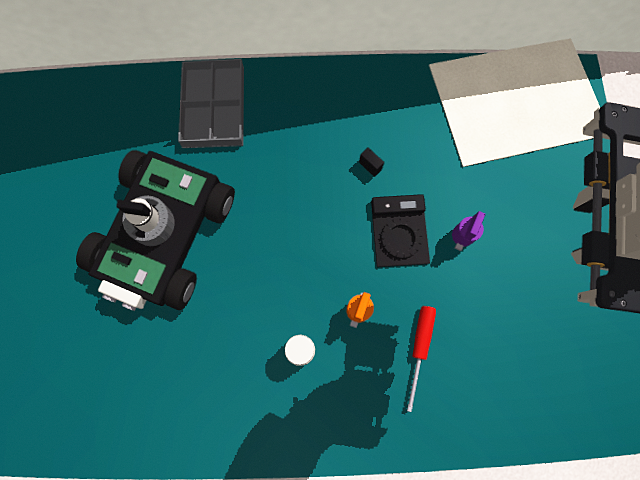

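```bash
python3 -c "
from cell import sign_off; print(sign_off())"
```

```text
the job is handed in; nothing more can be done
None
```

The battery cartridge is locked in the rover's bayonet socket and released. I handed the job in at about 16 s of the 67 s allowed; no verdict was reported.

**What I did:**
- **Pick-up:** I pinched the grip bar with 55 N and lifted the cartridge straight out of the charger.
- **Fit:** I found the slots at about 160°/-20° (world frame) with the wrist camera. The cartridge went down without touching the rim and pressed the spring to about 12 N.
- **Lock:** I turned it 80° clockwise and eased it up until it met the notch stop at about 72 mm. Then I let go and moved the arm clear.

**Last checks** (wrist frame taken just after release, then the top and scene cameras):

| Check | Result |
|---|---|
| Height of cartridge origin above the rover's | 71 to 72 mm |
| Off the socket axis | about 1 mm in each camera |
| Tilt | about 0.4° (wrist and top), 1.3° (scene) |
| Angle from the rover's x axis | about 76° |
| Highest vertical force read | about 10 N (about 12 N after allowing for the cartridge's weight) |
| Screwdriver, jar and servo | look unmoved in the pictures |

**What disagreed:**
- **Finger height:** the real fingertips sit about 35 mm above the reported TCP. My first grasp therefore closed above the bar without touching anything, and I went lower for the second.
- **Camera positions:** the cameras differ by 2 to 4 mm in absolute y, so I relied on measurements within one view.
- **Tilt with the arm in the way:** a first fit on partly hidden faces gave 5 to 6°. The wrist frame from just after release, and new views once the arm was clear, did not bear that out.

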